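# Shake the centre punch out of the upturned tip box into the drawer

## Robot

A 6-joint arm with a two-finger parallel gripper is mounted at the origin on the work surface. World frame = base frame: x ahead of the robot, y to its left, z up, the work surface at z = 0. Lengths are in mm, angles in rad, forces in N, time in s.
With the tool pointing down it reaches from about 275 to 1000 mm from the base axis. Payload 8.4 kg.
Tool frame: the origin (TCP) lies at the centre of the arm's flange, where the gripper is bolted on; the fingertips stand r.tip_extent ahead of it and the grasp point (between the pads) lies 155 mm ahead of it (r.tip_extent is the distance from the TCP to the fingertips, in mm); z points along the fingers, y is the direction in which the jaws open and shut (so a half turn about z gives the same grasp; the last joint's range is limited). The gripper opens to 85 mm and grips with 20 to 120 N. Pads are 22 mm wide; open, the fingers measure 114 mm over their backs; the gripper's body (76 mm by 85 mm) begins 54 mm behind the grasp point. The pads swing forward as they close: fully open they stand 13 mm farther back than shut.
Start: joints at [-1.347, 0.353, 1.633, -0, 1.155, -0.002], TCP at [139.927, -609.139, 404.681] pointing down, gripper open.
Joint ranges: [-2.63, 2.63], [-0.92, 2.1], [0.06, 2.66], [-1.3, 4.44], [0, 2.69], [-3.02, 3.02]. Speed limits (rad/s): [2.22, 2.22, 2.79, 3.14, 3.14, 3.14].

## Interface

Orientations are given as [roll, pitch, yaw] about the fixed x, y, z axes, in that order (R = Rz(yaw) Ry(pitch) Rx(roll)).
In Python, from rig import sense, grab_frame, job, r gives the robot as it stands. The module is installed in compiled form; this text tells all that it offers.
- The arm moves only by the shell command python3 -m creep 'ROWS' [FORCE]. ROWS is JSON, a list of rows, each a list of 7 numbers: the turn, a rotation vector about the tool's x, y, z in rad, then the shift along the tool's x, y, z in mm, then the closure, from 0 (fully open) to 1 (shut). In form: [[wx, wy, wz, dx, dy, dz, fingers], ...]. A call has 1 to 10 rows; each row shifts and turns the pose as measured when the row begins, along the tool's axes as they then stand; what a row does not reach is not made up. A row lasts 1/12 s, in which the tool goes at most 41.7 mm and 7.16 degrees, less where a joint would pass 70% of its speed; a pose out of reach is approached as far as the arm can. A call with a gripper value outside its range is refused whole. The fingers move at their own pace and stop on an object; FORCE is the grip in N (left out, the last holds). Time passes only in rows, so rows that do not move let the fingers close. It gives the time, the measured TCP pose, the force and the opening at its end, in the units of the state.
- sense(): the state, without advancing time (a new reading comes with each control period).
- grab_frame(name): name is "scene" or "top" or "wrist"; returns a dict with "color" (480x640x3 uint8, red, green, blue), "mtx" (3x3 intrinsics, pixels), "distortion" ([k1, k2, p1, p2, k3] as OpenCV has them; the pictures are not rectified), "T" (4x4, takes a point from camera to world coordinates). Camera axes: x right, y down, z forward; pixel columns grow to the right and rows downward; lengths in mm; the calibration is good to about 2 mm. A picture is of the moment at which its call begins. There is no depth.
- job.sign_off(): hands the job in, once; it reports no verdict.
The state is a dict: "clock": time; "qpos": joint angles; "qvel": joint speeds; "joint_efforts": joint torques, N m; "eef_pos": TCP position; "tcp_rot": TCP orientation; "contact_force": force on the tool from outside, world axes, zero at the start; "wrist_torque": the same for the moment, N m; "opening": opening from 0.0 (shut) to 1.0 (fully open).
Only numpy, scipy, OpenCV 4.12 (cv2) and the standard library are available. Lean on these libraries where they do the work, as an engineer would, in place of code of your own. Each camera call takes 0.05 s, during which the arm holds its last target.

## Task

Someone posted my centre punch through the slot of the clear tip box, which now stands upside down on the bench. Carry the box over the open drawer and shake and tilt it until the punch lines up with the slot and drops into the drawer (nowhere else on the bench), then set the box back flat on the bench upside down as you found it, let go of it, and push the drawer fully shut. Leave the other tools where they lie.

Things in the scene. Friction and masses are not known exactly. Their poses are not given: they have to be found in the camera images.
- tipbox_center (a point): Centre, half-way up, of the clear tip box: 160 mm long (x), 62 mm wide (y), 86 mm high (z up), 0.3 to 0.5 kg. It stands upside down: closed acrylic plate on top, slotted lid on the bench. Acrylic walls 4 mm thick; inside 152 x 54 x 76 mm. To lift it, grip it from above across its 62 mm width, near the top.
- tipbox_slot (a point): Centre of the slot in the tip box's brown plywood lid, at the lid's outer face, the box's underside as it stands (43 mm below tipbox_center). The slot goes through the 6 mm lid, central, 80 mm long along the box (x) and 16 mm wide (y), so the 102 mm punch goes through end first; z up, away from the lid into the box.
- punch_mid (a point): Mid-length of the steel centre punch loose in the tip box: dark hexagonal bar, 12 mm across flats, 14 over corners, 102 mm long along x, tapered to a point over 20 mm at +x, about 85 g, heaviest 9 mm to -x of here. It starts aslant across the slot, on the inside of the lid. It slides from about 15 to 25 degrees of tilt. To fall it must lie along the slot, pushed to one end of the box so its other end dips in.
- unit_drawer0 (a joint): How far the shallow green-fronted drawer of the low wooden bench-top unit is pulled out, m: 0 is shut; it starts about 0.145 to 0.17 open towards the robot. It slides with about 1 N of friction plus light damping, stays where it is left, and is shut by pushing its front or its bar handle.
- drawer_floor (a point): Point on the drawer's inner floor, 22 mm above the bench, midway across and 75 mm behind the inner face of the green front; it moves with the drawer. x points into the unit (the way it shuts), y across, z up. Inside, the drawer is 215 mm (x) by 218 mm (y), walls 41 mm high. Only the part pulled out (as long as the joint value) is open from above; the unit's top over the rest is 85 mm above the bench.
- unit_drawer0_handle (a point): Middle of the dark bar handle (120 mm long, along y) on the drawer's green front, about 47 mm above the bench, 35 mm out from the front's outer face; the front is 58 mm high, its top edge 73 mm above the bench. x points into the unit (the way it shuts). It moves with the drawer.
- screwdriver: Red-handled screwdriver, 200 mm, lying on the bench (leave alone). Origin under its middle, x along it.
- wrench: Stainless adjustable wrench, 195 mm, lying on the bench (leave alone). Origin under its middle, x along it to the jaws.
- mallet: Blue mallet with a black handle, 260 mm long, head 52 x 104 x 52 mm, lying on the bench (leave alone). Origin on the bench under its middle, x along it to the head.
- socket_rail: Aluminium rail 240 x 28 mm with seven steel sockets, 34 mm high, lying on the bench on the far side of the drawer unit (leave alone). Origin under its middle, x along it.

How it is judged (in metres and radians):
On the way, in this order (a step that is already met when the one before it is completed fails the run):
1. the tip box is held over the drawer with the punch still inside it (height (world z) of tipbox_center above 0.1 m and horizontal distance between tipbox_center and drawer_floor below 0.11 m and distance between punch_mid and tipbox_center below 0.08 m), for 0.1 s.
2. the punch has dropped out of the box and lies in the drawer (height (world z) of punch_mid below 0.062 m and x of punch_mid in the frame of drawer_floor between -0.076 and 0.14 m and y of punch_mid in the frame of drawer_floor between -0.11 and 0.11 m and distance between punch_mid and tipbox_center above 0.08 m), for 0.2 s.
At the end, for the whole second after the job is handed in: The drawer is shut to within 6 mm with the punch inside it, and the tip box stands level (within 0.08 rad) upside down on the bench, its centre 36 to 50 mm above the bench (value of joint unit_drawer0 below 0.006 m and height (world z) of punch_mid below 0.062 m and x of punch_mid in the frame of drawer_floor between -0.076 and 0.14 m and y of punch_mid in the frame of drawer_floor between -0.11 and 0.11 m and angle between tipbox_center's own z axis and vertical below 0.08 rad and height (world z) of tipbox_center between 0.036 and 0.05 m); the robot touches nothing.
It fails at once if the punch, out of the box, lands on the bench instead of in the drawer (height (world z) of punch_mid below 0.018 m and distance between punch_mid and tipbox_center above 0.085 m).
It fails at once if the screwdriver, wrench, mallet or socket rail is moved more than 20 mm (distance of any of screwdriver, wrench, mallet, socket_rail from where it was at the start of the episode above 0.02 m).
It also fails if it takes over 61 s, if anything falls off the work surface, if the arm or the gripper's body presses on something with over 40 N, if the wrist force passes 120 N, or if a joint passes its speed limit or range.

## Working session

There is one attempt and no reset: what is moved stays moved. The work goes in short steps, Python scripts to look and compute and a shell command to move; the robot and the scene stay as the last step left them, time stands still between calls to the robot, and variables do not carry over. Pictures are saved under pics/ and viewed, and the job is handed in when it is done.

```bash
mkdir -p pics
python3 - <<'E'
from rig import sense, grab_frame, r
import cv2
s=sense()
for k,v in s.items(): print(k,v)
print(r.tip_extent)
for n in ["scene","top","wrist"]:
    f=grab_frame(n); cv2.imwrite(f"pics/{n}0.png",f["color"][:,:,::-1]); print(n,f["mtx"].tolist(),f["distortion"],f["T"].round(3).tolist())
E
```

```text
clock 0.0
qpos [-1.34740107e+00  3.53684424e-01  1.63414499e+00 -1.92814315e-06
  1.15519802e+00 -2.38466858e-03]
qvel [ 0.00079687  0.00023172 -0.00096665  0.00111389  0.00121429  0.0001911 ]
joint_efforts [ 9.32535731e-04 -6.05252624e+01 -3.42071199e+01  3.48791605e-05
  9.49213689e-03 -2.19747608e-05]
eef_pos [ 139.87347964 -608.90565255  403.93420387]
tcp_rot [-3.14015787e+00 -1.65859286e-06  2.25780708e-01]
contact_force [-0.66149231  0.44790315 -0.05216391]
wrist_torque [ 0.060698   -0.02912361  0.04141657]
opening 0.9972611054459755
173.4
scene [[460.8241232633321, 0.0, 316.1312036006616], [0.0, 460.8241232633321, 241.9156544519012], [0.0, 0.0, 1.0]] [-0.11393182  0.          0.          0.          0.        ] [[0.234, 0.785, -0.574, 1224.111], [0.972, -0.19, 0.137, -160.42], [-0.002, -0.59, -0.808, 895.135], [0.0, 0.0, 0.0, 1.0]]
top [[491.1294232185367, 0.0, 319.9455886933163], [0.0, 491.1294232185367, 238.8413030593504], [0.0, 0.0, 1.0]] [0.01125767 0.         0.         0.         0.        ] [[-0.017, -0.997, 0.076, 557.318], [-1.0, 0.018, 0.013, -15.605], [-0.014, -0.076, -0.997, 1307.845], [0.0, 0.0, 0.0, 1.0]]
wrist [[394.38861363701466, 0.0, 320.27818244319684], [0.0, 394.38861363701466, 233.9747363494836], [0.0, 0.0, 1.0]] [0.01009431 0.         0.         0.         0.        ] [[0.225, -0.922, -0.315, 221.402], [-0.974, -0.213, -0.072, -590.435], [-0.001, 0.323, -0.946, 374.274], [0.0, 0.0, 0.0, 1.0]]
```

View pics/scene0.png

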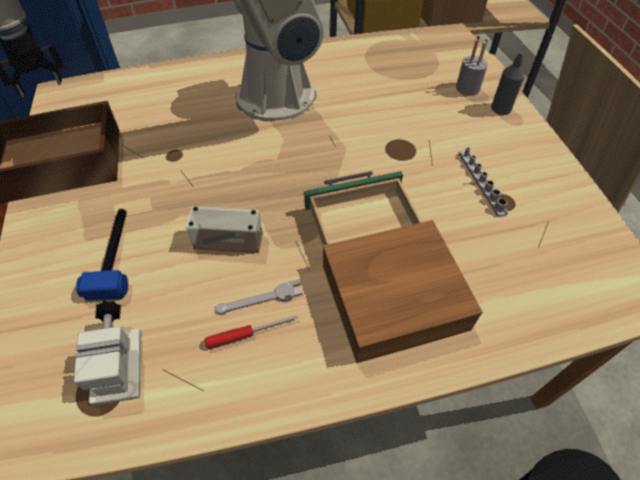

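View pics/top0.png

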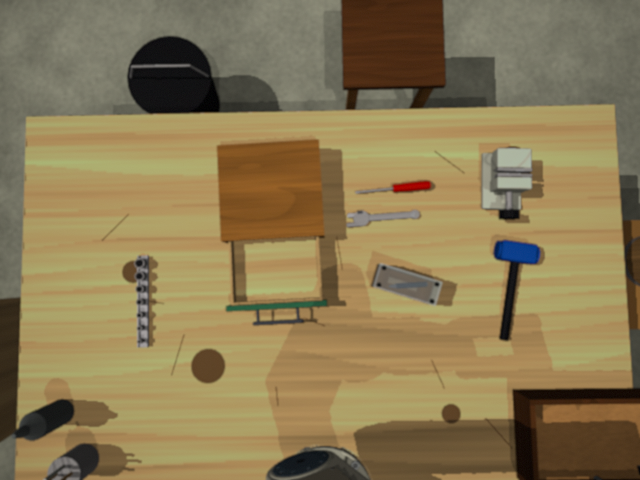

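View pics/wrist0.png

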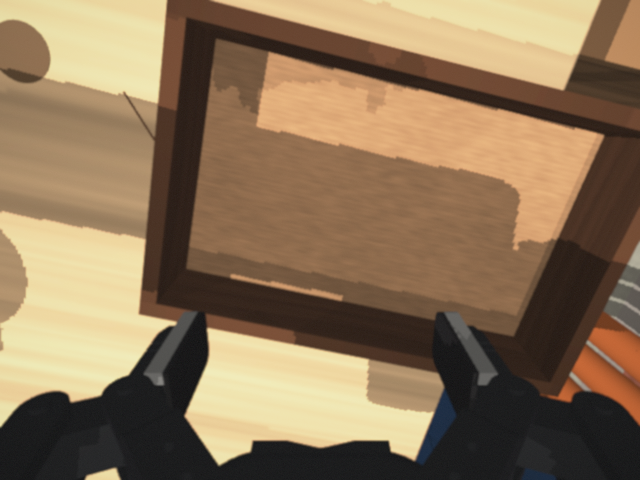

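The top view shows the tip box around (407,284), with the drawer open below the unit: the green front runs (227,307)–(327,303) and the unit edge (222,240)–(324,236). I'll zoom in and measure.

```bash
cat > h.py <<'E'
import numpy as np, cv2
from rig import sense, grab_frame
from scipy.spatial.transform import Rotation as R
def ray(f,px):
    u=cv2.undistortPoints(np.array([[px]],float),f["mtx"],np.array(f["distortion"],float))[0,0]
    T=f["T"]; return T[:3,3], T[:3,:3]@np.array([u[0],u[1],1])
def onz(f,px,z):
    o,d=ray(f,px); return o+d*(z-o[2])/d[2]
def proj(f,P):
    T=np.linalg.inv(f["T"]); p,_=cv2.projectPoints(np.array(P,float).reshape(-1,1,3),cv2.Rodrigues(T[:3,:3])[0],T[:3,3],f["mtx"],np.array(f["distortion"],float)); return p[:,0]
def crop(f,x0,y0,x1,y1,name,k=4):
    cv2.imwrite(name,cv2.resize(f["color"][y0:y1,x0:x1,::-1],None,fx=k,fy=k,interpolation=cv2.INTER_CUBIC))
E
python3 - <<'E'
from h import *
f=grab_frame("top"); crop(f,210,225,460,335,"pics/t1.png",3)
f=grab_frame("scene"); crop(f,170,190,280,270,"pics/s1.png",7)
crop(f,290,160,430,260,"pics/s2.png",5)
E
```

```text
(no output)
```

View pics/t1.png

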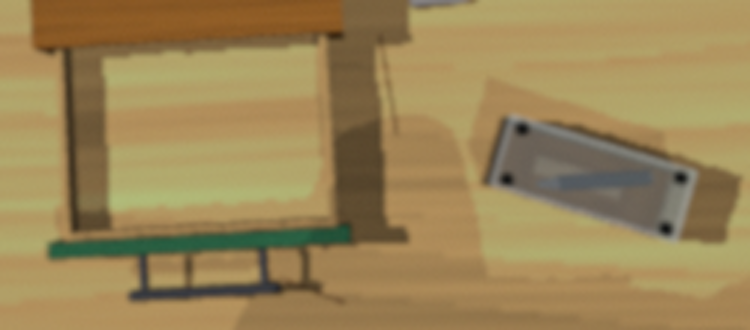

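View pics/s1.png

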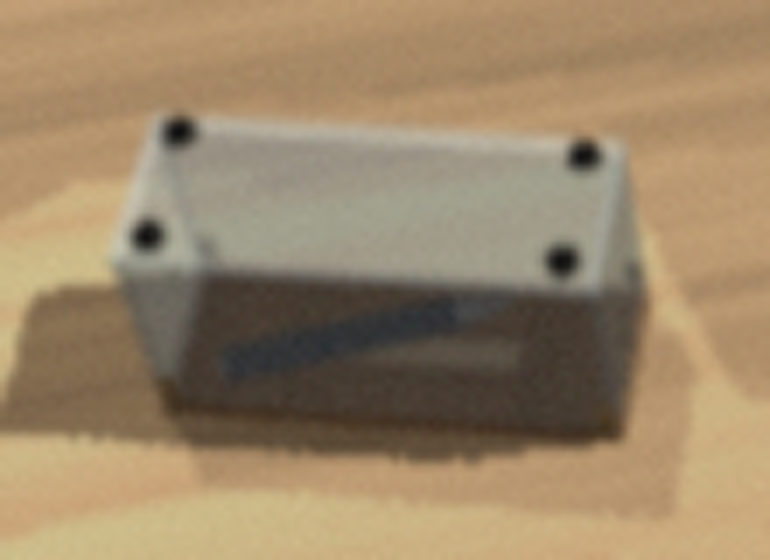

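View pics/s2.png

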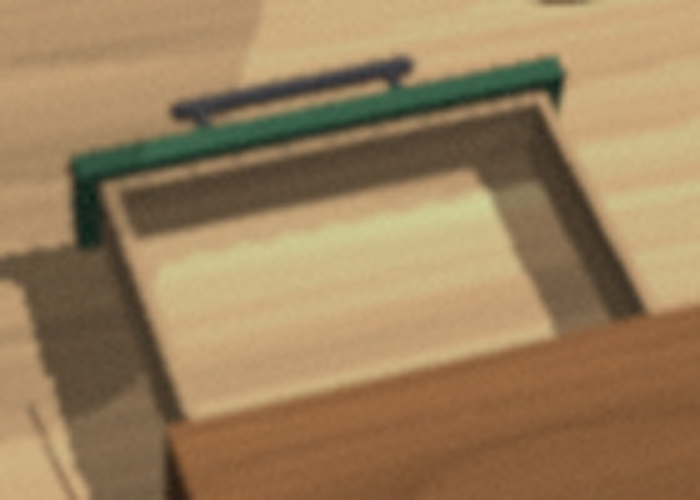

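The zoomed top view shows the box's top plate corners, with the punch aslant across the lighter slot and its tip towards image left (+y). The scene view shows the same. Now the numbers.

Run:
```python
from h import *
np.set_printoptions(precision=1,suppress=True)
ft=grab_frame("top"); fs=grab_frame("scene")
t=lambda p:(p[0]/3+210,p[1]/3+225)
s=lambda p:(p[0]/7+170,p[1]/7+190)
s2=lambda p:(p[0]/5+290,p[1]/5+160)
for nm,f,tr,P in[("top",ft,t,[(510,117),(695,172),(678,240),(490,183)]),("scene",fs,s,[(155,118),(622,143),(603,292),(118,265)])]:
    C=np.array([onz(f,tr(p),86) for p in P]); print(nm,C[:,:2].tolist(),"ctr",C.mean(0))
    L=[np.linalg.norm(C[i]-C[(i+1)%4]) for i in range(4)];print(L)
    print("yaw",[np.degrees(np.arctan2(*(C[i]-C[j])[[1,0]])) for i,j in [(1,0),(2,3)]])
print("punch top",[onz(ft,t(p),13) for p in[(540,184),(650,176)]],"slot",[onz(ft,t(p),6) for p in[(538,158),(620,200)]])
print("punch sc",[onz(fs,s(p),13) for p in[(510,298),(225,365)]])
print("front top edge top",[onz(ft,t(p),73) for p in[(50,250),(350,232)]], "handle",[onz(ft,t(p),47) for p in[(132,296),(280,288)]], "unit edge",[onz(ft,t(p),85) for p in[(36,50),(342,36)]])
print("sc front edge",[onz(fs,s2(p),73) for p in[(75,160),(560,62)]],"handle",[onz(fs,s2(p),47) for p in[(180,110),(405,65)]],"unit edge",[onz(fs,s2(p),85) for p in[(170,430),(700,300)]])
print("drawer inner", [onz(ft,t(p),63) for p in[(72,232),(335,222)]])
```

```text
top [[585.6303418704257, -147.9690529683252], [537.8467451616638, -298.62849816001767], [482.5692314657849, -282.7367938061849], [531.5866519877258, -130.07987312034845]] ctr [ 534.4 -214.9   86. ]
[np.float64(158.0554982906137), np.float64(57.51651752034106), np.float64(160.3335365664543), np.float64(56.927525607307935)]
yaw [np.float64(-107.59709941306555), np.float64(-107.80158054372646)]
scene [[483.43905447516227, -279.78877584548337], [531.6106998542061, -129.968713952364], [591.0238188775548, -145.7995949145611], [543.0890242321964, -296.25445513738487]] ctr [ 537.3 -213.    86. ]
[np.float64(157.3739443624086), np.float64(61.48605942912471), np.float64(157.90633141949095), np.float64(61.8808329497821)]
yaw [np.float64(72.17584369918427), np.float64(72.32816387109696)]
punch top [array([ 528.5, -180.5,   13. ]), array([ 533.8, -276.4,   13. ])] slot [array([ 551.1, -180.2,    6. ]), array([ 513.2, -250.9,    6. ])]
punch sc [array([ 528.9, -176.2,   13. ]), array([ 534.2, -275.5,   13. ])]
front top edge top [array([481.9, 236.2,  73. ]), array([492.7, -14. ,  73. ])] handle [array([440.5, 171.9,  47. ]), array([445.2,  46.2,  47. ])] unit edge [array([648.3, 245.1,  85. ]), array([655.4, -10.2,  85. ])]
sc front edge [array([489.7, -12.2,  73. ]), array([481.7, 238. ,  73. ])] handle [array([445.7,  51.5,  47. ]), array([441.9, 171.8,  47. ])] unit edge [array([663.5,  -9.1,  85. ]), array([649.9, 242.7,  85. ])]
drawer inner [array([496. , 219.7,  63. ]), array([500.7,  -1.5,  63. ])]
```

Both views agree: the box centre is about (536,-214) with yaw about 72.2°. The drawer opening runs x≈498–652, y≈0–220, and the unit's yaw is about 1.9°. First I turn the tool, then go over the box.

```bash
cat >> h.py <<'E'
def cur():
    s=sense(); return np.array(s["eef_pos"]),R.from_euler("xyz",s["tcp_rot"]),s
def go(pos,yawdeg=None,Rt=None):
    """print delta in tool axes to reach target"""
    p,q,s=cur()
    if Rt is None: Rt=R.from_euler("xyz",[180,0,yawdeg],degrees=True)
    print("clock",round(s["clock"],2),"pos",p.round(1),"rpy deg",np.degrees(s["tcp_rot"]).round(2),"F",np.round(s["contact_force"],1),"op",round(s["opening"],3))
    print("turn(tool)",(q.inv()*Rt).as_rotvec().round(4),"shift(tool now)",q.inv().apply(np.array(pos)-p).round(1),"shift(tool target)",Rt.inv().apply(np.array(pos)-p).round(1))
E
python3 -m creep '[[0,0,-0.103,0,0,0,0],[0,0,-0.103,0,0,0,0],[0,0,-0.103,0,0,0,0],[0,0,-0.103,0,0,0,0],[0,0,-0.103,0,0,0,0],[0,0,-0.103,0,0,0,0],[0,0,-0.103,0,0,0,0],[0,0,-0.103,0,0,0,0],[0,0,-0.103,0,0,0,0],[0,0,-0.103,0,0,0,0]]' 70
python3 -c "
from h import *
go([536,-214,330],72.2)"
```

```text
clock: 1.18
eef_pos: [139.8, -608.9, 404.1]
tcp_rot: [-3.141, -0.001, 1.301]
contact_force: [0.4, -0.7, 0.5]
opening: 1.001
clock 1.18 pos [ 139.8 -608.9  404.1] rpy deg [-1.7997e+02 -6.0000e-02  7.4540e+01] F [ 0.4 -0.7  0.5] op 1.001
turn(tool) [-0.0006 -0.0011  0.0409] shift(tool now) [486.1 276.6  74.4] shift(tool target) [497.1 256.5  74.1]
```

```bash
python3 -m creep '[[0,0,0.04,33,18,5,0],[0,0,0,33,17,5,0],[0,0,0,33,17,5,0],[0,0,0,33,17,5,0],[0,0,0,33,17,5,0],[0,0,0,33,17,5,0],[0,0,0,33,17,5,0],[0,0,0,33,17,5,0],[0,0,0,33,17,5,0],[0,0,0,33,17,5,0]]' 70
python3 -c "
from h import *
go([536,-214,330],72.2)"
```

```text
clock: 2.02
eef_pos: [405.0, -337.8, 353.0]
tcp_rot: [3.138, 0.006, 1.262]
contact_force: [0.6, -0.7, -0.5]
opening: 1.0
clock 2.02 pos [ 405.  -337.8  353. ] rpy deg [179.79   0.36  72.33] F [ 0.6 -0.7 -0.5] op 1.0
turn(tool) [0.0037 0.0062 0.0022] shift(tool now) [157.8  87.1  22.3] shift(tool target) [157.9  86.9  23. ]
```

```bash
python3 -m creep '[[0,0,0,33,18,5,0],[0,0,0,33,18,5,0],[0,0,0,30,16,5,0],[0,0,0,25,14,4,0],[0,0,0,12,7,2,0],[0,0,0,0,0,0,0]]' 70
python3 - <<'E'
from h import *
go([536,-214,330],72.2)
f=grab_frame("wrist"); cv2.imwrite("pics/w1.png",f["color"][:,:,::-1])
E
```

```text
clock: 2.52
eef_pos: [523.8, -221.7, 330.4]
tcp_rot: [3.135, 0.005, 1.268]
contact_force: [1.0, -0.7, 0.4]
opening: 0.999
clock 2.52 pos [ 523.8 -221.7  330.4] rpy deg [179.64   0.3   72.64] F [ 1.  -0.7  0.4] op 0.999
turn(tool) [0.0063 0.0052 0.0077] shift(tool now) [11.   9.4  0.4] shift(tool target) [11.1  9.3  0.4]
```

View pics/w1.png

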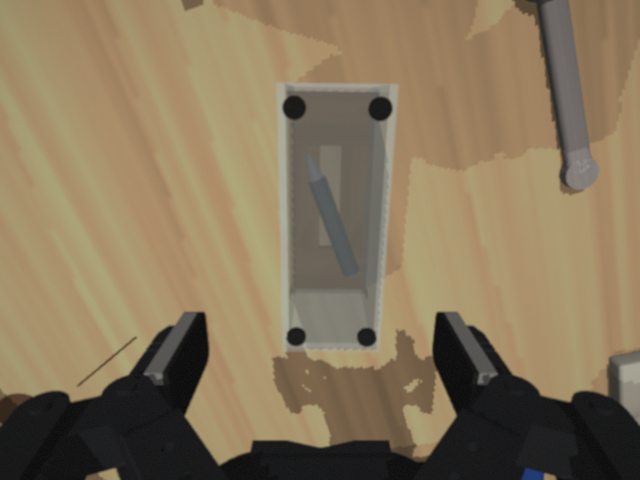

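The wrist view shows the box plate with corners (278,84), (398,84), (379,350), (284,348). The punch is aslant, tip up at (309,155), butt at (350,273). I'll refine the centre from this.

Run:
```python
from h import *
np.set_printoptions(precision=1,suppress=True)
f=grab_frame("wrist")
C=np.array([onz(f,p,86) for p in[(278,84),(398,84),(379,350),(284,348)]]);print(C,C.mean(0),[np.linalg.norm(C[i]-C[(i+1)%4]) for i in range(4)])
print([np.degrees(np.arctan2(*(C[i]-C[j])[[1,0]])) for i,j in [(1,2),(0,3)]])
c=C.mean(0); go([c[0],c[1],218],72.2)
```

```text
[[ 530.9 -131.6   86. ]
 [ 589.  -149.8   86. ]
 [ 539.8 -301.4   86. ]
 [ 482.3 -281.6   86. ]] [ 535.5 -216.1   86. ] [np.float64(60.91039349594107), np.float64(159.38913168058826), np.float64(60.83230995132113), np.float64(157.65486028144443)]
[np.float64(72.02097321676776), np.float64(72.05117424920152)]
clock 2.62 pos [ 522.2 -223.3  330.7] rpy deg [179.7   0.3  72.6] F [-0.7 -0.6 -0.3] op 1.001
turn(tool) [0. 0. 0.] shift(tool now) [ 11.6   9.9 112.7] shift(tool target) [ 11.   10.5 112.7]
```

```bash
python3 -m creep '[[0.005,0.005,0.008,11.5,10.5,2,0],[0,0,0,0,0,25,0],[0,0,0,0,0,25,0],[0,0,0,0,0,20,0]]' 70
python3 -c "
from h import *
go([536,-215,216],72.1)"
```

```text
clock: 2.95
eef_pos: [537.6, -219.0, 262.5]
tcp_rot: [3.13, 0.001, 1.253]
contact_force: [0.1, 0.0, -0.4]
opening: 0.998
clock 2.95 pos [ 537.6 -219.   262.5] rpy deg [1.7935e+02 8.0000e-02 7.1780e+01] F [ 0.1  0.  -0.4] op 0.998
turn(tool) [ 0.0113  0.0015 -0.0055] shift(tool now) [ 3.3 -3.3 46.5] shift(tool target) [ 3.3 -2.8 46.5]
```

```bash
python3 -m creep '[[0.011,0,-0.005,3,-3,18,0],[0,0,0,0,0,15,0],[0,0,0,0,0,8,0],[0,0,0,0,0,0,0]]' 70
python3 -c "
from h import *
go([536,-215,216],72.1)"
```

```text
clock: 3.28
eef_pos: [533.9, -217.9, 216.5]
tcp_rot: [-3.137, 0.001, 1.251]
contact_force: [-0.6, -0.6, 0.2]
opening: 1.0
clock 3.28 pos [ 533.9 -217.9  216.5] rpy deg [-1.7973e+02  5.0000e-02  7.1660e+01] F [-0.6 -0.6  0.2] op 1.0
turn(tool) [-0.0048  0.0008 -0.0076] shift(tool now) [3.4 1.1 0.5] shift(tool target) [3.4 1.1 0.5]
```

```bash
python3 -m creep '[[-0.004,0,-0.007,3,1,0,0],[0,0,0,0,0,0,0.4],[0,0,0,0,0,0,0.4],[0,0,0,0,0,0,0.5],[0,0,0,0,0,0,0.6],[0,0,0,0,0,0,0.6],[0,0,0,0,0,0,0.6],[0,0,0,0,0,0,0.6]]' 80
python3 - <<'E'
from h import *
go([536,-215,300],72.1)
f=grab_frame("wrist"); cv2.imwrite("pics/w2.png",f["color"][:,:,::-1])
E
```

```text
clock: 3.95
eef_pos: [536.5, -216.6, 220.0]
tcp_rot: [3.138, 0.001, 1.256]
contact_force: [-0.9, -0.7, -4.5]
opening: 0.718
clock 3.95 pos [ 536.5 -216.6  220. ] rpy deg [1.7982e+02 5.0000e-02 7.1950e+01] F [-0.9 -0.7 -4.5] op 0.718
turn(tool) [ 0.0032  0.0009 -0.0025] shift(tool now) [  1.3  -0.7 -80. ] shift(tool target) [  1.4  -1.  -80. ]
```

View pics/w2.png

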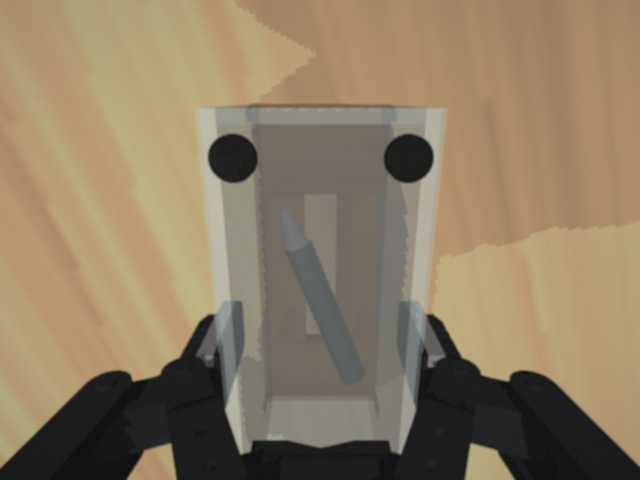

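The fingers hold the box (opening 0.718, about 61 mm) and the -4.5 N on the tool matches the box weight. The punch is clearly visible, still aslant from (285,212) to (352,380). Lifting gently.

```bash
python3 -m creep '[[0,0,0,0,0,-5,0.6],[0,0,0,0,0,-10,0.6],[0,0,0,0,0,-14,0.6],[0,0,0,0,0,-18,0.6],[0,0,0,0,0,-18,0.6],[0,0,0,0,0,-18,0.6],[0,0,0,0,0,-14,0.6],[0,0,0,0,0,-8,0.6],[0,0,0,0,0,-4,0.6],[0,0,0,0,0,0,0.6]]' 80
python3 -c "
from h import *
go([572,112,330],91.9)"
```

```text
clock: 4.83
eef_pos: [535.3, -215.9, 338.6]
tcp_rot: [3.14, 0.001, 1.256]
contact_force: [0.4, 0.5, -3.9]
opening: 0.72
clock 4.83 pos [ 535.3 -215.9  338.6] rpy deg [1.7989e+02 5.0000e-02 7.1970e+01] F [ 0.4  0.5 -3.9] op 0.72
turn(tool) [ 0.0017  0.0011 -0.3479] shift(tool now) [323.2 -66.6   8.2] shift(tool target) [326.5  47.6   8.6]
```

```bash
python3 -m creep '[[0,0,0,5,0,0,0.6],[0,0,-0.01,10,0,0,0.6],[0,0,-0.02,15,0,0,0.6],[0,0,-0.025,19,-0.5,0,0.6],[0,0,-0.025,22,-0.5,0,0.6],[0,0,-0.025,22,-0.5,0,0.6],[0,0,-0.025,22,-0.5,0,0.6],[0,0,-0.025,22,-0.5,0,0.6],[0,0,-0.025,22,-0.5,0,0.6],[0,0,-0.025,22,-0.5,0,0.6]]' 80
python3 -c "
from h import *
go([572,112,330],91.9)"
```

```text
clock: 5.67
eef_pos: [570.9, -28.5, 329.4]
tcp_rot: [-3.13, -0.0, 1.469]
contact_force: [-0.3, 0.6, -4.1]
opening: 0.714
clock 5.67 pos [570.9 -28.5 329.4] rpy deg [-1.7931e+02 -2.0000e-02  8.4150e+01] F [-0.3  0.6 -4.1] op 0.714
turn(tool) [-0.0119 -0.0012 -0.1353] shift(tool now) [139.9 -13.2  -0.4] shift(tool target) [140.4   5.8  -0.6]
```

```bash
python3 -m creep '[[-0.006,0,-0.025,22,-1,0,0.6],[-0.006,0,-0.025,22,-1,0,0.6],[0,0,-0.025,22,-0.5,0,0.6],[0,0,-0.025,20,0,0,0.6],[0,0,-0.015,16,0,0,0.6],[0,0,-0.01,12,0,0,0.6],[0,0,0,8,0,0,0.6],[0,0,0,4,0,0,0.6],[0,0,0,0,0,0,0.6]]' 80
python3 - <<'E'
from h import *
go([572,112,330],91.9)
f=grab_frame("wrist"); cv2.imwrite("pics/w3.png",f["color"][:,:,::-1])
f=grab_frame("scene"); cv2.imwrite("pics/s3.png",f["color"][:,:,::-1])
E
```

```text
clock: 6.42
eef_pos: [569.2, 114.5, 320.5]
tcp_rot: [-3.128, -0.002, 1.611]
contact_force: [0.2, -0.2, -3.9]
opening: 0.71
clock 6.42 pos [569.2 114.5 320.5] rpy deg [-1.792e+02 -1.200e-01  9.230e+01] F [ 0.2 -0.2 -3.9] op 0.71
turn(tool) [-0.0139 -0.002   0.007 ] shift(tool now) [-2.6  2.6 -9.6] shift(tool target) [-2.6  2.7 -9.5]
```

View pics/w3.png

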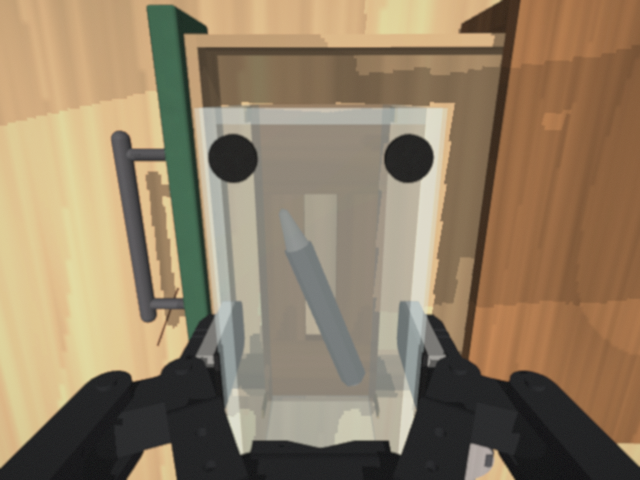

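View pics/s3.png

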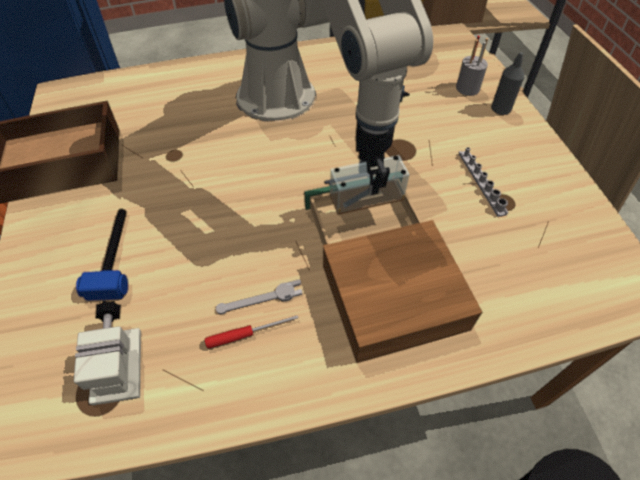

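The box is now over the open drawer, with the punch still inside and aslant (tip (285,212), butt (352,380)). Step 1 should be met. In the image, right is tool +y and up is tool +x. Next I roll the right side down, about the box centre, to lay the punch along the side wall.

```bash
python3 -m creep '[[0.04,0,0,0,8,-3,0.6],[0.09,0,0,0,16,-3,0.6],[0.09,0,0,0,16,-2,0.6],[0.09,0,0,0,16,-1,0.6],[0.08,0,0,0,14,0,0.6],[0.05,0,0,0,9,0,0.6],[0,0,0,0,0,0,0.6],[0,0,0,0,0,0,0.6]]' 80
python3 - <<'E'
from h import *
go([572,112,330],91.9)
f=grab_frame("wrist"); cv2.imwrite("pics/w4.png",f["color"][:,:,::-1])
E
```

```text
clock: 7.18
eef_pos: [650.8, 108.1, 315.0]
tcp_rot: [-2.674, -0.001, 1.601]
contact_force: [-0.2, -0.8, -4.4]
opening: 0.717
clock 7.18 pos [650.8 108.1 315. ] rpy deg [-1.5323e+02 -5.0000e-02  9.1750e+01] F [-0.2 -0.8 -4.4] op 0.717
turn(tool) [-0.4672 -0.0014 -0.0024] shift(tool now) [  6.4 -77.   22.1] shift(tool target) [  6.6 -78.6 -15. ]
```

View pics/w4.png

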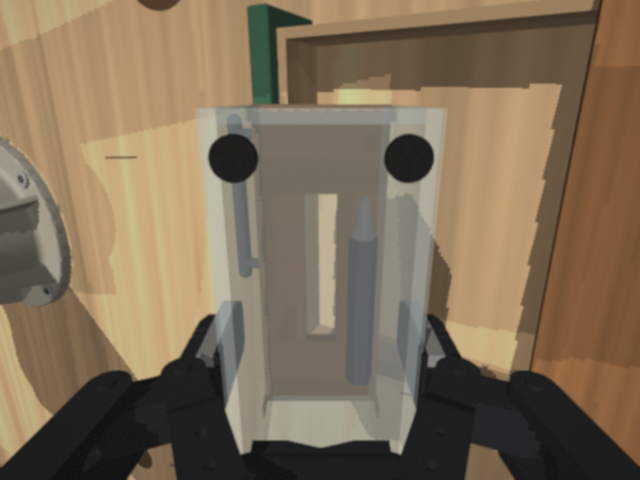

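The punch now lies parallel to the box along the right wall (tip (364,195), butt (358,383)). Next I tilt the tip end down so it slides to that end.

```bash
python3 -m creep '[[0,-0.04,0,7,0,-2,0.6],[0,-0.09,0,16,0,-2,0.6],[0,-0.09,0,16,0,-1,0.6],[0,-0.09,0,16,0,0,0.6],[0,-0.08,0,14,0,0,0.6],[0,-0.05,0,9,0,0,0.6],[0,0,0,0,0,0,0.6],[0,0,0,0,0,0,0.6]]' 80
python3 - <<'E'
from h import *
go([572,112,330],91.9)
p,q,s=cur(); print(q.apply([0,0,174])+p, q.as_matrix().round(2))
f=grab_frame("wrist"); cv2.imwrite("pics/w5.png",f["color"][:,:,::-1])
E
```

```text
clock: 7.9
eef_pos: [640.1, 182.7, 311.9]
tcp_rot: [-2.652, 0.404, 1.808]
contact_force: [-0.4, -1.2, -4.4]
opening: 0.715
clock 7.9 pos [640.1 182.7 311.9] rpy deg [-151.97   23.14  103.6 ] F [-0.4 -1.2 -4.4] op 0.715
turn(tool) [-0.4397  0.4428  0.0987] shift(tool now) [-55.6 -71.1  42.5] shift(tool target) [-68.4 -70.4 -18.1]
[574.78766198 104.82799405 170.71552545] [[-0.22  0.9  -0.38]
 [ 0.89  0.03 -0.45]
 [-0.39 -0.43 -0.81]]
```

View pics/w5.png

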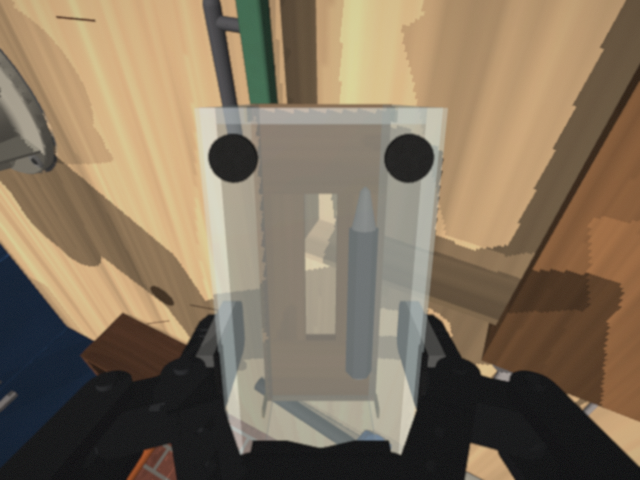

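It moved only slightly along the wall (tip now at row 188). I'll ease the roll and tilt the end more.

```bash
python3 -m creep '[[-0.05,-0.05,0,9,-9,0,0.6],[-0.05,-0.05,0,9,-9,0,0.6],[-0.05,-0.05,0,9,-9,0,0.6],[-0.03,-0.05,0,9,-5,0,0.6],[0,0,0,0,0,0,0.6],[0,0,0,0,0,0,0.6]]' 80
python3 - <<'E'
from h import *
go([572,112,330],91.9)
p,q,s=cur(); print(q.apply([0,0,174])+p, q.as_matrix().round(2)[2])
f=grab_frame("wrist"); cv2.imwrite("pics/w6.png",f["color"][:,:,::-1])
E
```

```text
clock: 8.45
eef_pos: [601.6, 205.4, 311.3]
tcp_rot: [-2.806, 0.582, 1.884]
contact_force: [0.6, -1.1, -4.2]
opening: 0.716
clock 8.45 pos [601.6 205.4 311.3] rpy deg [-160.75   33.33  107.96] F [ 0.6 -1.1 -4.2] op 0.716
turn(tool) [-0.243   0.6166  0.1722] shift(tool now) [-76.9 -44.4  45.3] shift(tool target) [-92.4 -32.6 -18.7]
[574.80525062 101.84511055 174.01148735] [-0.55 -0.28 -0.79]
```

View pics/w6.png

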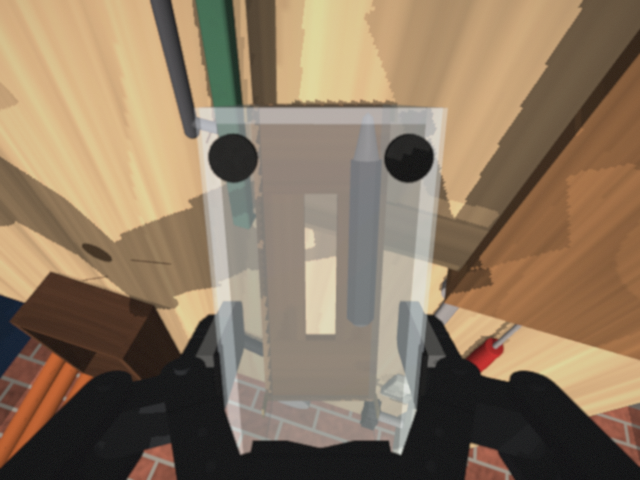

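The tip is now at the end wall, (366,118), and the butt at (361,323) is within the slot's length (rows 193–335). Now I roll slowly the other way, keeping the end down.

```bash
python3 -m creep '[[-0.08,0.04,0,-7,-14,0,0.6],[-0.09,0.05,0,-9,-16,0,0.6],[-0.09,0.05,0,-9,-16,0,0.6],[-0.08,0.04,0,-7,-14,0,0.6],[-0.05,0.02,0,-4,-9,0,0.6],[-0.05,0,0,0,-9,0,0.6],[-0.05,0,0,0,-9,0,0.6],[-0.04,0,0,0,-7,0,0.6]]' 80
python3 - <<'E'
from h import *
go([572,112,330],91.9)
p,q,s=cur(); print(q.apply([0,0,174])+p, q.as_matrix().round(2)[2])
f=grab_frame("wrist"); cv2.imwrite("pics/w7.png",f["color"][:,:,::-1])
E
```

```text
clock: 9.17
eef_pos: [523.0, 143.8, 338.0]
tcp_rot: [2.912, 0.365, 1.833]
contact_force: [0.1, -0.1, -4.7]
opening: 0.717
clock 9.17 pos [523.  143.8 338. ] rpy deg [166.83  20.93 105.02] F [ 0.1 -0.1 -4.7] op 0.717
turn(tool) [0.2682 0.3363 0.2675] shift(tool now) [-37.7  32.8  31.3] shift(tool target) [-33.4  47.9   8. ]
[577.0021582   95.63946225 179.75486699] [-0.36  0.21 -0.91]
```

View pics/w7.png

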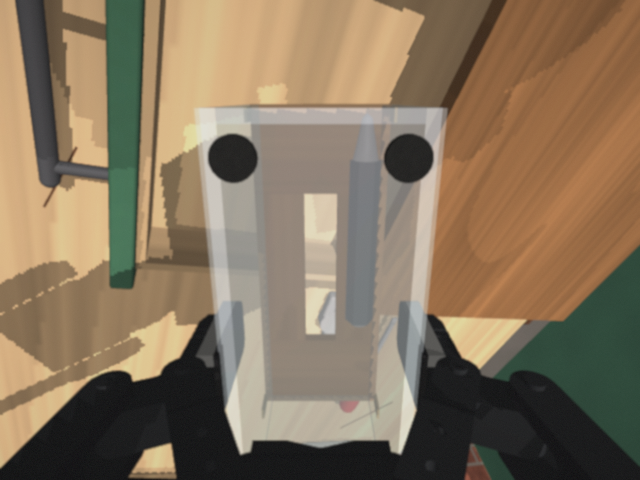

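The punch hasn't slid yet (roll only 12° to the left). I'll keep rolling slowly.

```bash
python3 -m creep '[[-0.05,0.01,0,0,-9,2,0.6],[-0.05,0.01,0,0,-9,2,0.6],[-0.04,0,0,2,-7,2,0.6],[-0.04,0,0,2,-7,2,0.6],[0,0,0,0,0,0,0.6]]' 80
python3 - <<'E'
from h import *
go([572,112,330],91.9)
p,q,s=cur(); print(q.apply([0,0,174])+p, q.as_matrix().round(2)[2])
f=grab_frame("wrist"); cv2.imwrite("pics/w8.png",f["color"][:,:,::-1])
E
```

```text
clock: 9.63
eef_pos: [496.6, 128.5, 321.7]
tcp_rot: [2.731, 0.345, 1.826]
contact_force: [-0.5, -0.3, -4.2]
opening: 0.716
clock 9.63 pos [496.6 128.5 321.7] rpy deg [156.46  19.79 104.65] F [-0.5 -0.3 -4.2] op 0.716
turn(tool) [0.4435 0.2941 0.2882] shift(tool now) [-35.8  61.5  31.2] shift(tool target) [-19.   74.9  -8.3]
[577.44442235  93.81825428 171.63023408] [-0.34  0.38 -0.86]
```

View pics/w8.png

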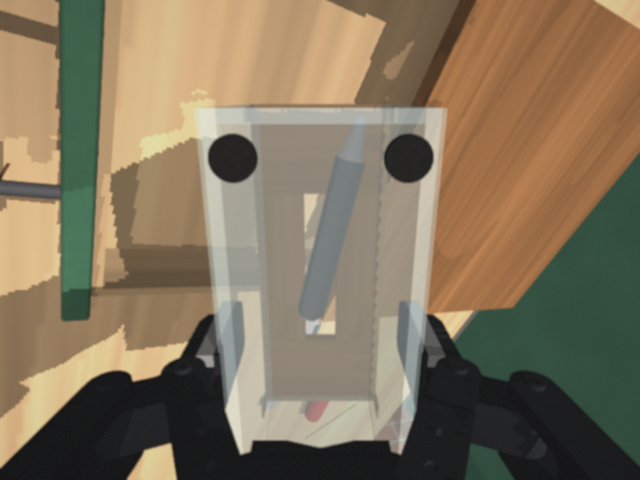

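The tip stuck on the end wall and the butt swung left, over the slot at (310,318). I'll roll back to re-square the punch on the right wall, then level the pitch so the end wall can't hold the tip, and try again.

```bash
python3 -m creep '[[0.06,0,0,1,10,0,0.6],[0.1,0,0,1,17,0,0.6],[0.1,0,0,1,17,0,0.6],[0.1,0,0,1,17,0,0.6],[0.1,0,0,1,17,0,0.6],[0.1,0,0,1,17,0,0.6],[0.1,0,0,1,17,0,0.6],[0.06,0,0,1,10,0,0.6],[0,0,0,0,0,0,0.6]]' 80
python3 - <<'E'
from h import *
go([572,112,330],91.9)
p,q,s=cur(); print(q.apply([0,0,174])+p, q.as_matrix().round(2)[2])
f=grab_frame("wrist"); cv2.imwrite("pics/w9.png",f["color"][:,:,::-1])
E
```

```text
clock: 10.43
eef_pos: [620.1, 172.2, 334.2]
tcp_rot: [-2.779, 0.317, 1.829]
contact_force: [-1.3, 1.7, -5.7]
opening: 0.713
clock 10.43 pos [620.1 172.2 334.2] rpy deg [-159.24   18.16  104.82] F [-1.3  1.7 -5.7] op 0.713
turn(tool) [-0.322   0.3523  0.1637] shift(tool now) [-42.3 -51.3  39. ] shift(tool target) [-58.5 -50.    4.2]
[573.40655959 107.36244749 179.59036144] [-0.31 -0.34 -0.89]
```

View pics/w9.png

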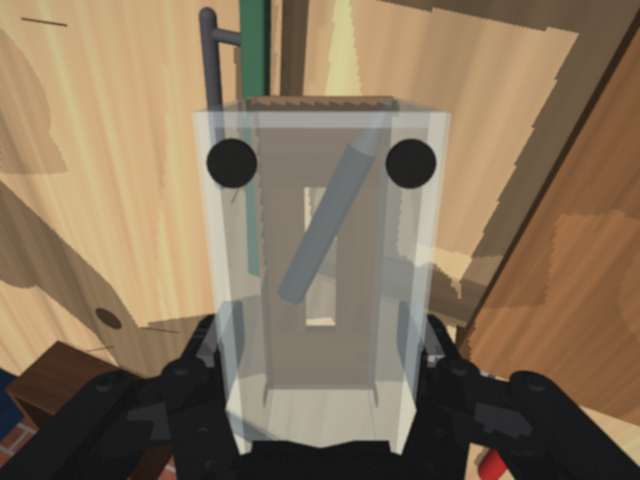

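The punch is still aslant (tip jammed at the right end, butt (292,298)), and the box seems to have turned about 2° in the pads. I'll grip harder, level the pitch and roll further right.

```bash
python3 -m creep '[[0.05,0.04,0,-6,9,1,0.7],[0.05,0.06,0,-9,9,1,0.7],[0.04,0.06,0,-9,7,1,0.7],[0.03,0.06,0,-9,5,1,0.7],[0,0.05,0,-8,0,1,0.7],[0,0,0,0,0,0,0.7],[0,0,0,0,0,0,0.7]]' 115
python3 - <<'E'
from h import *
go([572,112,330],91.9)
p,q,s=cur(); print(q.apply([0,0,174])+p, q.as_matrix().round(2)[2])
f=grab_frame("wrist"); cv2.imwrite("pics/w10.png",f["color"][:,:,::-1])
E
```

```text
clock: 11.07
eef_pos: [654.5, 134.1, 330.0]
tcp_rot: [-2.641, 0.053, 1.707]
contact_force: [0.7, -0.2, -3.3]
opening: 0.705
clock 11.07 pos [654.5 134.1 330. ] rpy deg [-151.31    3.03   97.8 ] F [ 0.7 -0.2 -3.3] op 0.705
turn(tool) [-0.4974  0.0775  0.0876] shift(tool now) [-10.7 -74.1  41.2] shift(tool target) [-19.4 -83.2   0. ]
[572.87564916 114.79222245 177.59674908] [-0.05 -0.48 -0.88]
```

View pics/w10.png

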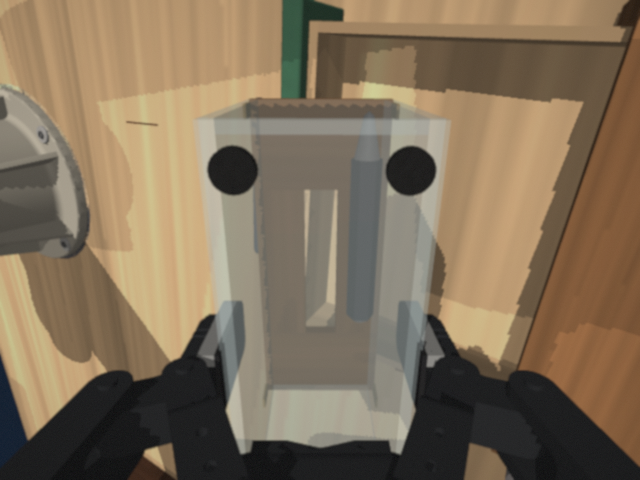

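The punch is square on the right wall and at the tip end again (tip (369,112), butt (360,318)). The box is pitched about 3° tip-up relative to the tool. I'll roll left with almost no end tilt.

```bash
python3 -m creep '[[-0.06,-0.03,0,4,-10,0,0.7],[-0.1,-0.03,0,4,-17,0,0.7],[-0.1,0,0,0,-17,0,0.7],[-0.1,0,0,0,-17,0,0.7],[-0.1,0,0,0,-17,0,0.7],[-0.09,0,0,0,-16,0,0.7],[-0.06,0,0,0,-10,1,0.7],[-0.05,0,0,0,-9,1,0.7],[-0.05,0,0,0,-9,1,0.7],[-0.04,0,0,0,-7,1,0.7]]' 115
python3 - <<'E'
from h import *
go([572,112,330],91.9)
p,q,s=cur(); print(q.apply([0,0,174])+p, q.as_matrix().round(2)[2])
f=grab_frame("wrist"); cv2.imwrite("pics/w11.png",f["color"][:,:,::-1])
E
```

```text
clock: 11.95
eef_pos: [519.7, 129.1, 348.7]
tcp_rot: [2.856, 0.116, 1.754]
contact_force: [1.5, -1.9, -4.3]
opening: 0.708
clock 11.95 pos [519.7 129.1 348.7] rpy deg [163.66   6.65 100.47] F [ 1.5 -1.9 -4.3] op 0.708
turn(tool) [0.2931 0.0938 0.165 ] shift(tool now) [-23.9  40.3  34.3] shift(tool target) [-18.8  51.7  18.7]
[571.39686295 118.93048783 182.81143705] [-0.12  0.28 -0.95]
```

View pics/w11.png

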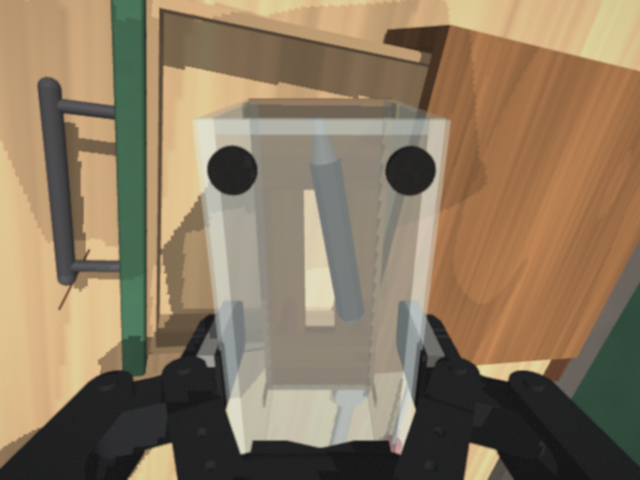

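The tip has slid to the slot's centreline (320,120), with the butt lagging at (350,318). Adding end-down tilt now should hold the tip there while the butt swings across the slot.

```bash
python3 -m creep '[[0,-0.07,0,12,0,1,0.7],[-0.01,-0.07,0,12,-2,1,0.7],[-0.02,-0.06,0,10,-3,1,0.7]]' 115
python3 - <<'E'
from h import *
go([572,112,330],91.9)
p,q,s=cur(); print(q.apply([0,0,174])+p, q.as_matrix().round(2)[2])
f=grab_frame("wrist"); cv2.imwrite("pics/w12.png",f["color"][:,:,::-1])
E
```

```text
clock: 12.25
eef_pos: [507.1, 160.1, 339.9]
tcp_rot: [2.81, 0.314, 1.691]
contact_force: [-0.3, -0.7, -4.8]
opening: 0.709
clock 12.25 pos [507.1 160.1 339.9] rpy deg [161.02  17.97  96.86] F [-0.3 -0.7 -4.8] op 0.709
turn(tool) [0.3418 0.2965 0.137 ] shift(tool now) [-49.8  46.9  44.2] shift(tool target) [-50.3  63.3   9.9]
[569.30219061 116.49088877 183.4206527 ] [-0.31  0.31 -0.9 ]
```

View pics/w12.png

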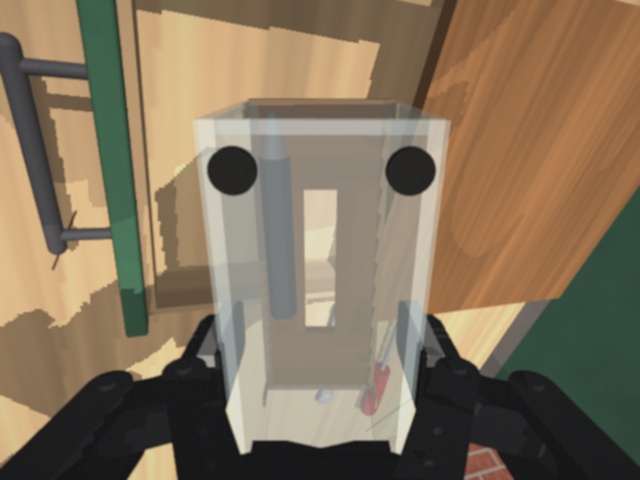

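It went on past the slot and now lies square on the left wall, still at the tip end. I'll level the pitch and approach the sliding angle to the right in small steps.

```bash
python3 -m creep '[[0.06,0.04,0,-7,10,0,0.7],[0.1,0.05,0,-9,17,0,0.7],[0.1,0.05,0,-9,17,0,0.7],[0.1,0.04,0,-7,17,0,0.7],[0.09,0.02,0,-4,16,0,0.7],[0.05,0,0,0,9,0,0.7],[0.02,0,0,0,3,0,0.7]]' 115
python3 - <<'E'
from h import *
p,q,s=cur(); print(s["clock"],q.apply([0,0,174])+p, q.as_matrix().round(2)[2])
f=grab_frame("wrist"); cv2.imwrite("pics/w13.png",f["color"][:,:,::-1])
E
```

```text
clock: 12.88
eef_pos: [597.2, 148.3, 359.1]
tcp_rot: [-2.917, 0.093, 1.744]
contact_force: [-0.7, 0.4, -4.1]
opening: 0.707
12.8833 [561.78166363 126.09203489 190.19682115] [-0.09 -0.22 -0.97]
```

View pics/w13.png

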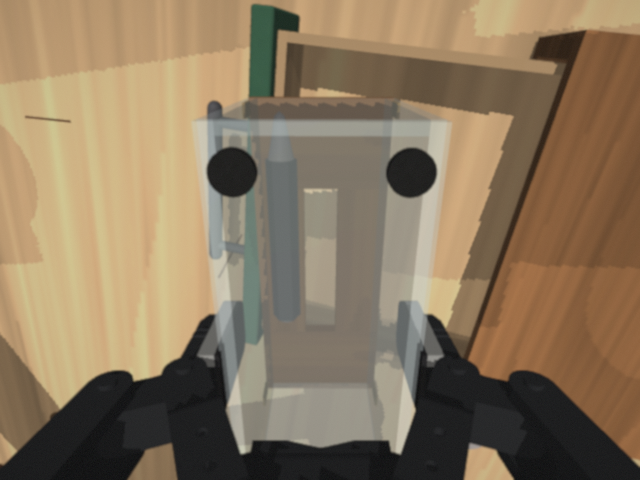

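```bash
python3 -m creep '[[0.02,0,0,-4,4,4,0.7],[0.02,0,0,-4,4,6,0.7],[0.01,0,0,-4,3,6,0.7]]' 115
python3 - <<'E'
from h import *
p,q,s=cur(); print(s["clock"],q.apply([0,0,174])+p, q.as_matrix().round(2)[2])
f=grab_frame("wrist"); cv2.imwrite("pics/w14.png",f["color"][:,:,::-1])
E
```

```text
clock: 13.18
eef_pos: [607.0, 136.8, 342.5]
tcp_rot: [-2.867, 0.089, 1.748]
contact_force: [-0.9, 1.2, -4.8]
opening: 0.711
13.1833 [563.2608987  113.80646271 175.72027074] [-0.09 -0.27 -0.96]
```

View pics/w14.png

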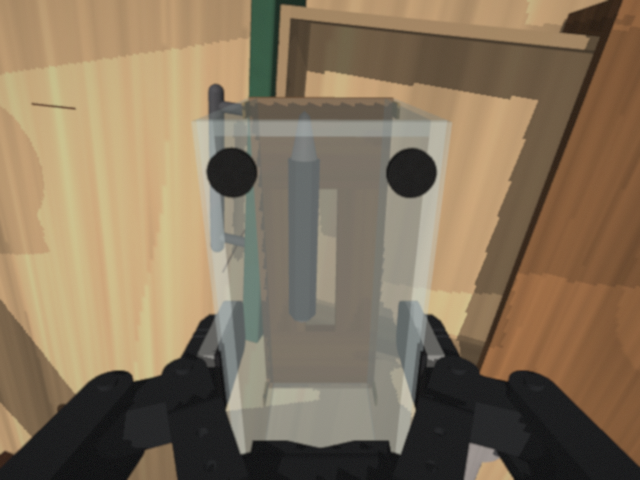

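The punch is parallel and creeping right, its centreline at column 303 against the slot centre at 320. I'll hold and look.

```bash
python3 -m creep '[[-0.01,0,0,0,0,0,0.7]]' 115
python3 - <<'E'
from h import *
p,q,s=cur(); print(s["clock"],q.apply([0,0,174])+p, q.as_matrix().round(2)[2])
f=grab_frame("wrist"); cv2.imwrite("pics/w15.png",f["color"][:,:,::-1])
E
```

```text
clock: 13.32
eef_pos: [606.7, 135.6, 340.1]
tcp_rot: [-2.874, 0.09, 1.748]
contact_force: [-0.5, 1.2, -3.4]
opening: 0.711
13.3167 [564.06342644 112.6077989  173.00646263] [-0.09 -0.26 -0.96]
```

View pics/w15.png

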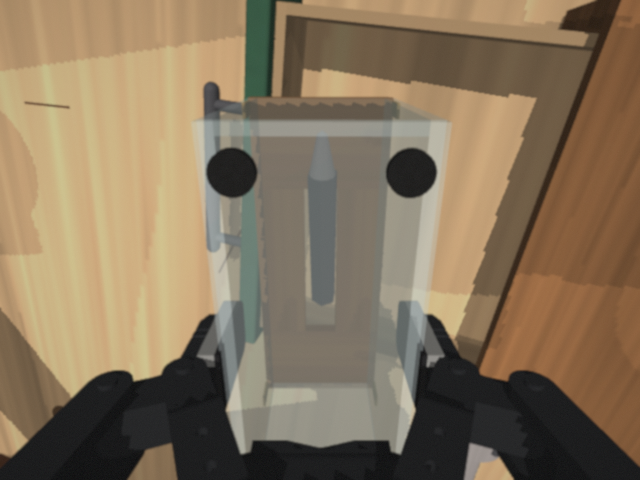

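It's dipping: the punch is centred on the slot (column 321) and its butt is going in. Hold.

```bash
python3 -m creep '[[0,0,0,0,0,0,0.7],[0,0,0,0,0,0,0.7]]' 115
python3 - <<'E'
from h import *
p,q,s=cur(); print(s["clock"],q.apply([0,0,174])+p, q.as_matrix().round(2)[2])
f=grab_frame("wrist"); cv2.imwrite("pics/w16.png",f["color"][:,:,::-1])
E
```

```text
clock: 13.53
eef_pos: [606.1, 135.6, 340.4]
tcp_rot: [-2.876, 0.09, 1.749]
contact_force: [-0.3, 0.1, -3.4]
opening: 0.709
13.5333 [563.8330896  112.66252912 173.21236458] [-0.09 -0.26 -0.96]
```

View pics/w16.png

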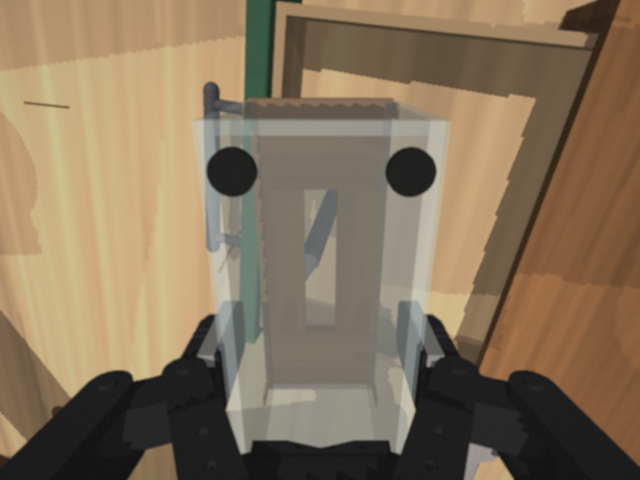

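The punch has dropped through the slot. Next I check it in the drawer while raising and levelling the box.

```bash
python3 -m creep '[[-0.06,0,0,0,-10,-10,0.7],[-0.08,0,0,0,-14,-12,0.7],[-0.08,0,0,0,-14,-12,0.7],[-0.05,0,0,0,-9,-6,0.7],[0,0,0,0,0,0,0.7]]' 115
python3 - <<'E'
from h import *
go([572,112,370],91.9)
f=grab_frame("wrist"); cv2.imwrite("pics/w17.png",cv2.resize(f["color"][80:480,180:470,::-1],None,fx=1.5,fy=1.5,interpolation=cv2.INTER_CUBIC))
f=grab_frame("scene"); crop(f,290,140,450,260,"pics/s17.png",5)
f=grab_frame("top"); crop(f,210,225,345,335,"pics/t17.png",5)
E
```

```text
clock: 14.0
eef_pos: [564.7, 133.3, 389.1]
tcp_rot: [3.126, 0.089, 1.75]
contact_force: [0.2, -0.6, -2.9]
opening: 0.71
clock 14.0 pos [564.7 133.3 389.1] rpy deg [179.12   5.12 100.25] F [ 0.2 -0.6 -2.9] op 0.71
turn(tool) [0.0219 0.0881 0.1463] shift(tool now) [-20.4   3.   21. ] shift(tool target) [-21.5   6.6  19.1]
```

View pics/w17.png

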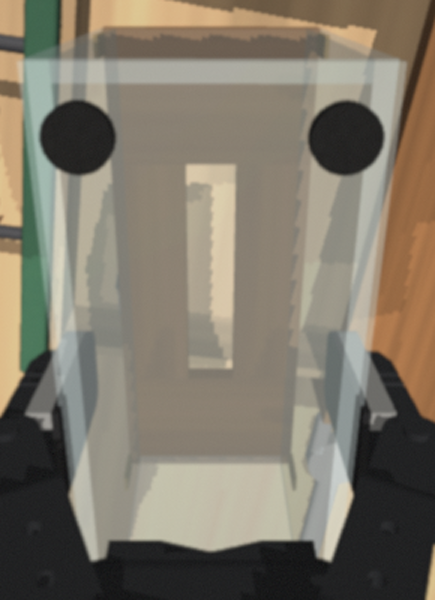

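View pics/s17.png

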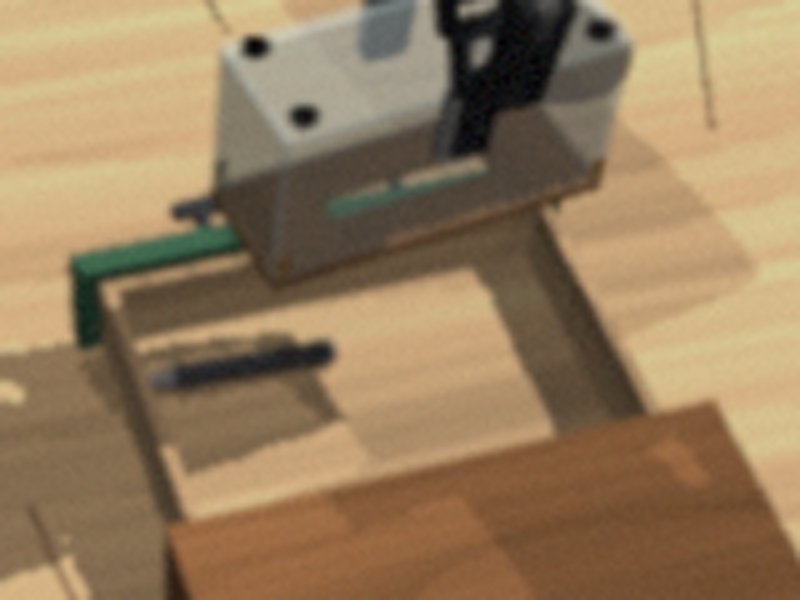

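View pics/t17.png

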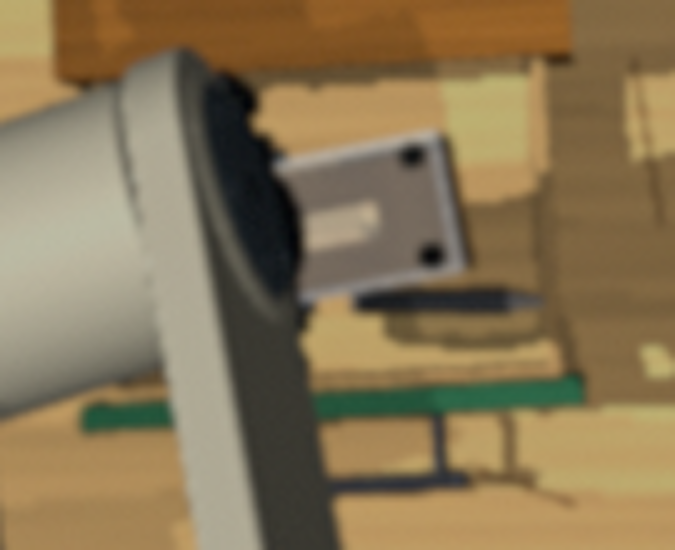

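The scene view shows the punch lying flat in the drawer, crop (160,378)–(330,352). The box is still held, pitched a little in the pads. I'll measure its attitude in the grip.

Run:
```python
from h import *
np.set_printoptions(precision=3,suppress=True)
f=grab_frame("wrist"); p,q,s=cur()
cr=[((22,60),(80,-31,-43)),((405,62),(80,31,-43)),((186,163),(40,-8,37)),((237,163),(40,8,37)),((186,369),(-40,-8,37)),((233,369),(-40,8,37)),((133,460),(-76,-27,37)),((290,460),(-76,27,37))]
im=np.array([(a/1.5+180,b/1.5+80) for (a,b),_ in cr]); ob=np.array([o for _,o in cr],float)
ok,rv,tv=cv2.solvePnP(ob,im,f["mtx"],np.array(f["distortion"],float))
pr,_=cv2.projectPoints(ob,rv,tv,f["mtx"],np.array(f["distortion"],float)); print("resid",(pr[:,0]-im).round(1).tolist())
Tw=f["T"]; Rw=Tw[:3,:3]@cv2.Rodrigues(rv)[0]; cw=Tw[:3,:3]@tv[:,0]+Tw[:3,3]
print("box ctr world",cw,"axes z",Rw[2])
print("in tool: rotvec",(q.inv()*R.from_matrix(Rw)).as_rotvec(),"ctr",q.inv().apply(cw-p))
```

```text
resid [[-0.6, -0.4], [0.5, -1.0], [-0.1, 0.3], [0.0, 0.4], [1.8, 5.0], [-0.2, 5.0], [5.0, -4.0], [-6.5, -3.9]]
box ctr world [571.363 119.14  211.051] axes z [-0.028  0.009 -1.   ]
in tool: rotvec [0.001 0.061 0.002] ctr [  0.889   0.533 176.381]
```

Run:
```python
from h import *
np.set_printoptions(precision=3,suppress=True)
f=grab_frame("wrist"); p,q,s=cur()
def fit(cr):
    im=np.array([a for a,_ in cr],float); ob=np.array([o for _,o in cr],float)
    ok,rv,tv=cv2.solvePnP(ob,im,f["mtx"],np.array(f["distortion"],float))
    pr,_=cv2.projectPoints(ob,rv,tv,f["mtx"],np.array(f["distortion"],float)); print("resid",np.abs(pr[:,0]-im).max().round(1))
    Tw=f["T"]; Rw=Tw[:3,:3]@cv2.Rodrigues(rv)[0]; cw=Tw[:3,:3]@tv[:,0]+Tw[:3,3]
    print("box ctr world",cw,"in tool: rotvec",(q.inv()*R.from_matrix(Rw)).as_rotvec(),"ctr",q.inv().apply(cw-p))
fit([((a/1.5+180,b/1.5+80),o) for (a,b),o in [((22,60),(80,-31,-43)),((405,62),(80,31,-43)),((186,163),(40,-8,37)),((237,163),(40,8,37)),((185,377),(-40,-8,37)),((234,377),(-40,8,37))]])
# as first gripped (w3: box level then)
fit([((196,107),(80,-31,-43)),((447,107),(80,31,-43)),((304,193),(40,-8,37)),((338,193),(40,8,37)),((304,340),(-40,-8,37)),((337,340),(-40,8,37))])
```

```text
resid 1.9
box ctr world [571.305 118.886 210.308] in tool: rotvec [0.    0.062 0.005] ctr [  0.728   0.355 176.8  ]
resid 1.7
box ctr world [571.424 119.278 212.548] in tool: rotvec [-0.    -0.003  0.   ] ctr [  0.891   0.563 174.538]
```

The check on the first grip reads level (−0.003 rad). The box is now turned +0.062 rad in the pads, so I'll carry the tool at −0.062 rad pitch to keep it level. Back to its old place.

```bash
cat >> h.py <<'E'
def gobox(c,yaw):
    Rt=R.from_euler("xyz",[180,0,yaw],degrees=True)*R.from_rotvec([0,-0.062,0])
    go(np.array(c)-Rt.apply([0.7,0.4,176.8]),Rt=Rt)
E
python3 -c "
from h import *
gobox([536,-215,170],72)"
```

```text
clock 14.25 pos [566.7 133.4 386.5] rpy deg [179.47   5.13 100.24] F [ 0.2 -0.  -4.4] op 0.712
turn(tool) [0.0463 0.0248 0.4916] shift(tool now) [-323.3  -88.2   68.3] shift(tool target) [-327.4   78.1   60.4]
```

```bash
python3 -m creep '[[0.005,0.003,0.03,-12,-1,0,0.7],[0.005,0.003,0.04,-24,-1,0,0.7],[0.005,0.003,0.05,-32,-1,2,0.7],[0.005,0.003,0.05,-34,-1,2,0.7],[0.005,0.003,0.05,-34,0,3,0.7],[0.005,0.003,0.05,-34,0,3,0.7],[0.005,0.003,0.05,-34,0,3,0.7],[0.005,0,0.05,-32,0,3,0.7],[0,0,0.05,-26,0,3,0.7],[0,0,0.04,-18,0,3,0.7]]' 115
python3 -c "
from h import *
gobox([536,-215,100],72)"
```

```text
clock: 15.08
eef_pos: [556.9, -159.5, 378.2]
tcp_rot: [-3.128, 0.07, 1.263]
contact_force: [0.0, -0.2, -2.9]
opening: 0.713
clock 15.08 pos [ 556.9 -159.5  378.2] rpy deg [-179.2     4.03   72.38] F [ 0.  -0.2 -2.9] op 0.713
turn(tool) [-0.0134  0.0084  0.0065] shift(tool now) [-41.7  -2.  104.9] shift(tool target) [-42.6  -3.1 104.5]
```

```bash
python3 -m creep '[[-0.007,0.004,0.004,-18,0,18,0.7],[-0.006,0.004,0.002,-14,-1,24,0.7],[0,0,0,-8,-1,26,0.7],[0,0,0,0,0,20,0.7],[0,0,0,0,0,10,0.7],[0,0,0,0,0,0,0.7]]' 115
python3 -c "
from h import *
gobox([536,-215,46],72)"
```

```text
clock: 15.58
eef_pos: [538.7, -215.5, 276.6]
tcp_rot: [-3.135, 0.063, 1.239]
contact_force: [-0.4, -0.5, -2.5]
opening: 0.706
clock 15.58 pos [ 538.7 -215.5  276.6] rpy deg [-179.64    3.63   70.98] F [-0.4 -0.5 -2.5] op 0.706
turn(tool) [-0.0073  0.0014 -0.0178] shift(tool now) [13.3 -2.9 53.3] shift(tool target) [13.3 -3.1 53.3]
```

```bash
python3 -m creep '[[-0.004,0.001,-0.01,5,-1,14,0.7],[-0.003,0,-0.007,5,-1,16,0.7],[0,0,0,2,0,10,0.7],[0,0,0,0,0,5,0.7],[0,0,0,0,0,0,0.7]]' 115
python3 -c "
from h import *
gobox([536,-215,43],72)"
```

```text
clock: 16.0
eef_pos: [542.0, -207.1, 230.8]
tcp_rot: [-3.141, 0.063, 1.255]
contact_force: [-0.6, -0.3, -3.4]
opening: 0.711
clock 16.0 pos [ 542.  -207.1  230.8] rpy deg [-179.97    3.59   71.88] F [-0.6 -0.3 -3.4] op 0.711
turn(tool) [-0.0007  0.0006 -0.0021] shift(tool now) [ 1.6 -3.7 11.2] shift(tool target) [ 1.6 -3.7 11.2]
```

```bash
python3 -m creep '[[0,0,0,1,-2,5,0.7],[0,0,0,0,0,3,0.7],[0,0,0,0,0,2,0.7],[0,0,0,0,0,0,0.7]]' 115
python3 -c "
from h import *
gobox([536,-215,43],72)"
```

```text
clock: 16.33
eef_pos: [541.5, -206.4, 222.3]
tcp_rot: [3.139, 0.063, 1.254]
contact_force: [-0.4, -0.4, -3.3]
opening: 0.706
clock 16.33 pos [ 541.5 -206.4  222.3] rpy deg [179.86   3.6   71.88] F [-0.4 -0.4 -3.3] op 0.706
turn(tool) [ 0.0023  0.0009 -0.0022] shift(tool now) [ 0.6 -3.   2.8] shift(tool target) [ 0.6 -3.   2.8]
```

```bash
python3 -m creep '[[0,0,0,0,0,1.5,0.7],[0,0,0,0,0,1.5,0.7],[0,0,0,0,0,0,0.7]]' 60
python3 -c "
from h import *
gobox([536,-215,43],72)"
```

```text
clock: 16.58
eef_pos: [541.8, -206.9, 220.1]
tcp_rot: [3.137, 0.063, 1.254]
contact_force: [-0.4, 0.9, -2.8]
opening: 0.706
clock 16.58 pos [ 541.8 -206.9  220.1] rpy deg [179.76   3.61  71.86] F [-0.4  0.9 -2.8] op 0.706
turn(tool) [ 0.004   0.001  -0.0025] shift(tool now) [ 0.8 -3.4  0.5] shift(tool target) [ 0.8 -3.4  0.5]
```

```bash
python3 -m creep '[[0,0,0,0,0,1.5,0.7],[0,0,0,0,0,0,0.7]]' 60
python3 -m creep '[[0,0,0,0,0,1.5,0.7],[0,0,0,0,0,0,0.7]]' 60
```

```text
clock: 16.75
eef_pos: [542.2, -207.1, 220.0]
tcp_rot: [3.137, 0.063, 1.254]
contact_force: [0.3, 0.1, -2.8]
opening: 0.708
clock: 16.92
eef_pos: [542.6, -207.2, 220.0]
tcp_rot: [3.136, 0.063, 1.254]
contact_force: [-0.2, -0.6, -3.2]
opening: 0.706
```

```bash
python3 -m creep '[[0,0,0,0,0,3,0.7],[0,0,0,0,0,0,0.7]]' 60
python3 - <<'E'
from h import *
f=grab_frame("scene"); crop(f,170,180,290,270,"pics/s20.png",6)
E
```

```text
clock: 17.08
eef_pos: [543.4, -207.4, 220.2]
tcp_rot: [3.133, 0.063, 1.253]
contact_force: [-1.2, -1.1, -2.6]
opening: 0.712
```

View pics/s20.png

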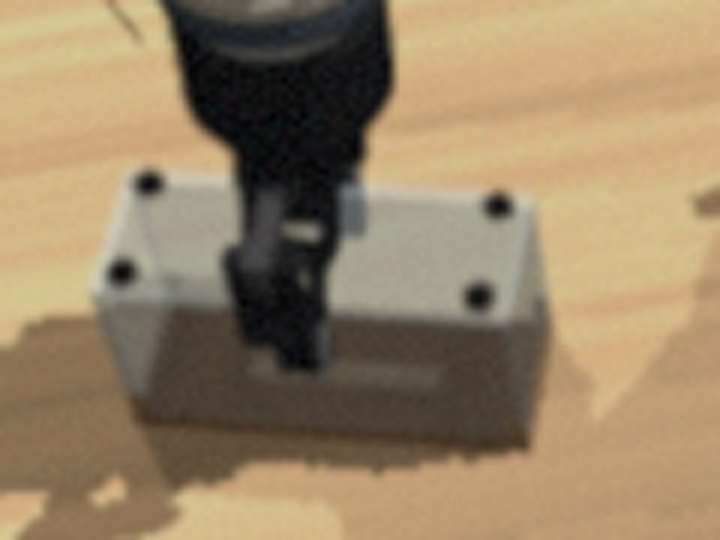

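The box looks flush on the bench, and TCP z is at the predicted seating height (220 vs 219.6). I'll open the fingers.

```bash
python3 -m creep '[[0,0,0,0,0,0,0.25],[0,0,0,0,0,0,0.2],[0,0,0,0,0,0,0.1],[0,0,0,0,0,0,0],[0,0,0,0,0,0,0],[0,0,0,0,0,0,0]]' 60
python3 - <<'E'
from h import *
go([540,-210,330],71.9)
f=grab_frame("wrist"); cv2.imwrite("pics/w21.png",f["color"][:,:,::-1])
f=grab_frame("scene"); crop(f,170,180,290,270,"pics/s21.png",6)
E
```

```text
clock: 17.63
eef_pos: [543.9, -207.9, 219.5]
tcp_rot: [3.131, 0.063, 1.253]
contact_force: [-0.6, -0.9, 0.7]
opening: 1.0
clock 17.63 pos [ 543.9 -207.9  219.5] rpy deg [179.41   3.62  71.8 ] F [-0.6 -0.9  0.7] op 1.0
turn(tool) [ 0.0102  0.0632 -0.0014] shift(tool now) [ -10.2   -1.9 -110.1] shift(tool target) [  -3.2   -3.1 -110.5]
```

View pics/w21.png

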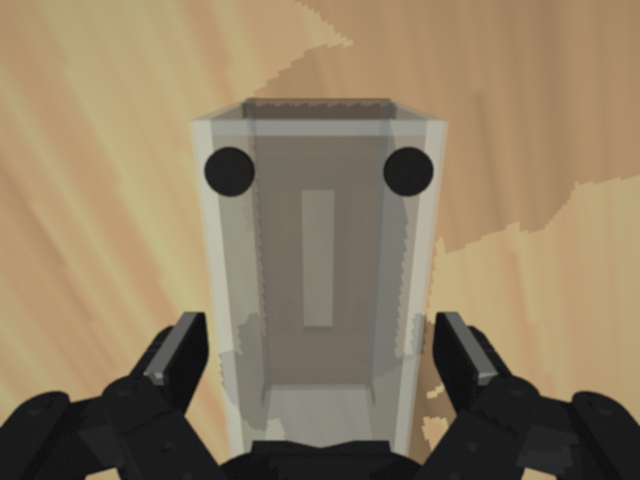

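View pics/s21.png

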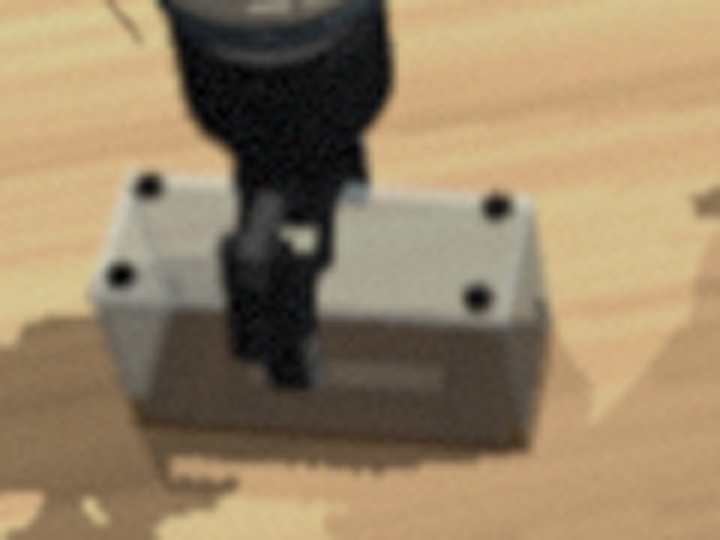

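The box was released and stands where it was, level in the scene view. Now I retract straight up and go round to the front of the drawer with the fingers shut.

```bash
python3 -m creep '[[0,0,0,0,0,-12,0],[0,0,0,0,0,-24,0],[0,0,0,0,0,-28,0],[0,0.03,0,0,0,-28,0],[0.01,0.03,0,0,0,-20,0],[0,0,0,0,0,-5,0.5]]' 60
python3 - <<'E'
from h import *
np.set_printoptions(precision=1,suppress=True)
f=grab_frame("top"); crop(f,210,225,460,335,"pics/t22.png",3)
f=grab_frame("wrist"); cv2.imwrite("pics/w22.png",f["color"][:,:,::-1])
go([385,106,325],92)
E
```

```text
clock: 18.23
eef_pos: [544.0, -200.2, 342.1]
tcp_rot: [-3.136, 0.0, 1.255]
contact_force: [0.1, -0.3, -0.3]
opening: 0.882
clock 18.33 pos [ 543.6 -200.3  340. ] rpy deg [-179.6    0.1   71.9] F [ 1.3 -0.5 -0.9] op 0.722
turn(tool) [-0.   0.  -0.4] shift(tool now) [ 241.8 -245.9   15.9] shift(tool target) [ 311.6 -147.8   15. ]
```

View pics/t22.png

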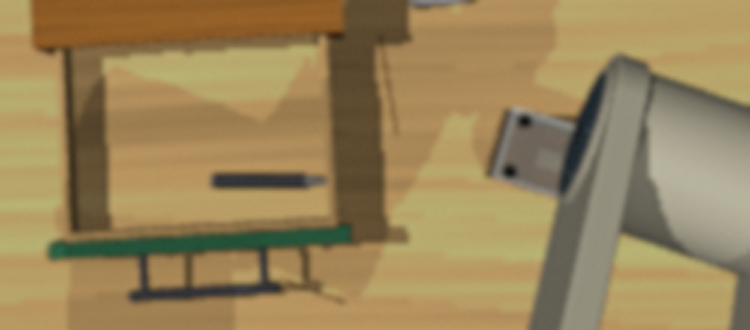

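View pics/w22.png

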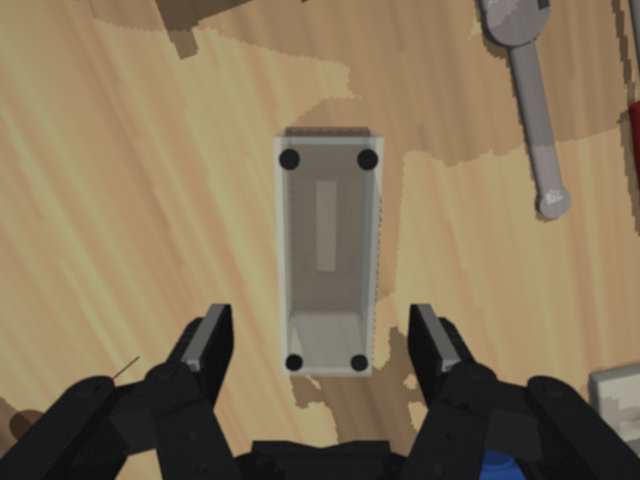

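The top view shows the punch flat in the drawer, crop (212,180)–(325,181). The box stands level and empty. Going to the front of the handle.

```bash
python3 -m creep '[[0,0,-0.035,14,-10,0,1],[0,0,-0.035,28,-20,0,1],[0,0,-0.035,28,-20,0,1],[0,0,-0.035,28,-20,0,1],[0,0,-0.035,28,-20,0,1],[0,0,-0.035,28,-20,0,1],[0,0,-0.035,28,-20,0,1],[0,0,-0.035,28,-20,0,1],[0,0,-0.035,28,-20,0,1],[0,0,-0.03,22,-14,0,1]]' 60
python3 -c "
from h import *
go([385,106,205],92)"
```

```text
clock: 19.17
eef_pos: [385.3, 93.5, 327.0]
tcp_rot: [-3.116, 0.007, 1.621]
contact_force: [-0.0, 0.9, -1.3]
opening: 0.001
clock 19.17 pos [385.3  93.5 327. ] rpy deg [-178.54    0.39   92.86] F [-0.   0.9 -1.3] op 0.001
turn(tool) [-0.0253  0.007   0.015 ] shift(tool now) [ 13.4   3.5 121.8] shift(tool target) [ 12.5   0.2 122. ]
```

```bash
python3 -m creep '[[-0.02,0.005,0.01,0,0,20,1],[0,0,0,0,0,30,1],[0,0,0,0,0,30,1],[0,0,0,0,0,22,1],[0,0,0,0,0,6,1],[0,0,0,0,0,0,1]]' 60
python3 -c "
from h import *
go([420,106,203],92)"
```

```text
clock: 19.67
eef_pos: [372.0, 98.9, 211.0]
tcp_rot: [-3.128, 0.005, 1.631]
contact_force: [-0.0, 0.5, -0.2]
opening: -0.0
clock 19.67 pos [372.   98.9 211. ] rpy deg [-179.21    0.28   93.46] F [-0.   0.5 -0.2] op -0.0
turn(tool) [-0.0137  0.0051  0.0255] shift(tool now) [ 4.2 48.4  7.3] shift(tool target) [ 5.4 48.2  8. ]
```

```bash
python3 -m creep '[[-0.01,0.005,0.02,5,6,6,1],[0,0,0,1,14,3,1],[0,0,0,1,14,0,1],[0,0,0,0,12,0,1],[0,0,0,0,12,0,1],[0,0,0,0,12,0,1],[0,0,0,0,12,0,1]]' 60
python3 -c "
from h import *
go([580,111,203],92)"
```

```text
clock: 20.25
eef_pos: [459.7, 111.1, 203.7]
tcp_rot: [-3.14, -0.0, 1.61]
contact_force: [-1.4, -0.0, -1.0]
opening: 0.001
clock 20.25 pos [459.7 111.1 203.7] rpy deg [-1.7989e+02 -1.0000e-02  9.2260e+01] F [-1.4 -0.  -1. ] op 0.001
turn(tool) [-0.0019 -0.0001  0.0046] shift(tool now) [ -4.8 120.2   0.5] shift(tool target) [ -4.3 120.2   0.7]
```

Pushing now, with −1.4 N of drawer friction on the tool. I continue with the push.

```bash
python3 -m creep '[[0,0,0,0,13,0,1],[0,0,0,0,13,0,1],[0,0,0,0,13,0,1],[0,0,0,0,13,0,1],[0,0,0,0,13,0,1],[0,0,0,0,12,0,1],[0,0,0,0,10,0,1]]' 60
python3 -c "
from h import *
go([580,111,203],92)
f=grab_frame('top'); crop(f,200,130,360,330,'pics/t23.png',3)"
```

```text
clock: 20.83
eef_pos: [559.4, 115.2, 209.4]
tcp_rot: [3.136, -0.001, 1.608]
contact_force: [-1.1, 1.6, -0.2]
opening: 0.002
clock 20.83 pos [559.4 115.2 209.4] rpy deg [ 1.7967e+02 -8.0000e-02  9.2130e+01] F [-1.1  1.6 -0.2] op 0.002
turn(tool) [ 0.0058 -0.0014  0.0023] shift(tool now) [-5.  20.4  6.5] shift(tool target) [-4.9 20.5  6.4]
```

View pics/t23.png

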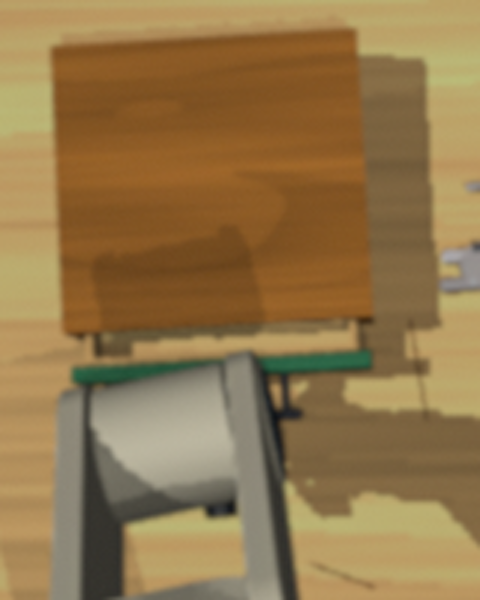

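About 30 mm remain open. I'll carry on in smaller steps, watching the force.

```bash
python3 -m creep '[[0,0,0,0,7,3,1],[0,0,0,0,6,2,1],[0,0,0,0,5,1,1]]' 60
python3 -m creep '[[0,0,0,0,4,0,1],[0,0,0,0,4,0,1]]' 60
python3 -m creep '[[0,0,0,0,4,0,1]]' 60
```

```text
clock: 21.13
eef_pos: [582.3, 116.2, 205.6]
tcp_rot: [3.13, -0.002, 1.607]
contact_force: [-1.8, -0.8, 1.5]
opening: 0.006
clock: 21.3
eef_pos: [587.7, 116.3, 204.7]
tcp_rot: [3.141, -0.001, 1.607]
contact_force: [-24.4, 1.5, 14.9]
opening: 0.002
clock: 21.38
eef_pos: [589.0, 116.3, 204.1]
tcp_rot: [-3.133, -0.001, 1.607]
contact_force: [-15.5, 1.0, 12.6]
opening: -0.001
```

The force jumped to about 24 N, so the drawer has reached its stop. I'll back off and look.

```bash
python3 -m creep '[[0,0,0,0,2,0,1]]' 60; python3 -m creep '[[0,0,0,0,-3,0,1],[0,0,0,0,-15,-2,1],[0,0,0,0,-25,-5,1],[0,0,0,0,-30,-5,1],[0,0,0,0,-30,-5,1],[0,0,0,0,-30,-10,1],[0,0,0,0,-30,-20,1],[0,0,0,0,0,-35,1],[0,0,0,0,0,-35,1],[0,0,0,0,0,-5,1]]' 60
python3 - <<'E'
from h import *
f=grab_frame("top"); cv2.imwrite("pics/t24.png",f["color"][:,:,::-1]); crop(f,200,130,460,330,"pics/t24c.png",3)
f=grab_frame("scene"); cv2.imwrite("pics/s24.png",f["color"][:,:,::-1]); crop(f,290,160,450,280,"pics/s24c.png",5)
E
```

```text
clock: 21.47
eef_pos: [589.4, 116.3, 203.7]
tcp_rot: [-3.127, -0.0, 1.607]
contact_force: [-2.1, 0.4, 2.7]
opening: -0.005
clock: 22.3
eef_pos: [419.2, 109.6, 328.6]
tcp_rot: [-3.127, 0.001, 1.607]
contact_force: [1.1, 0.3, -0.4]
opening: 0.002
```

View pics/t24c.png

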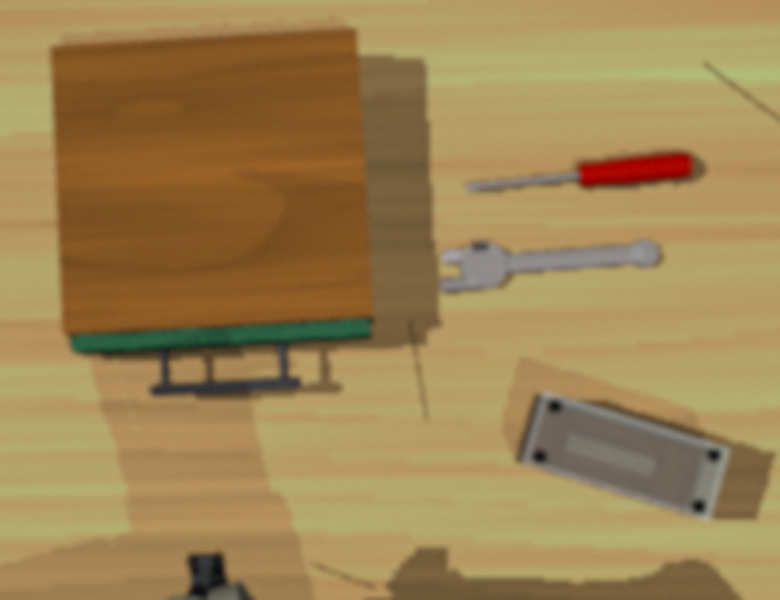

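View pics/s24c.png

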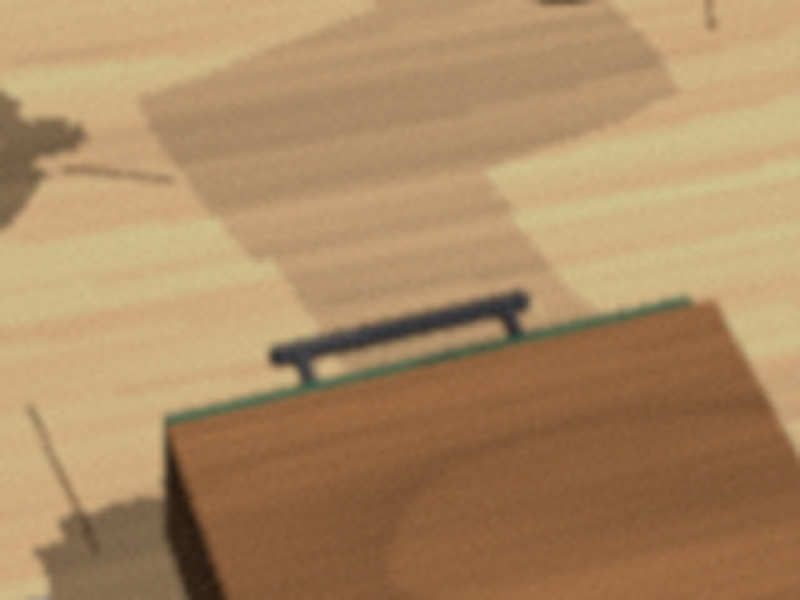

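View pics/s24.png

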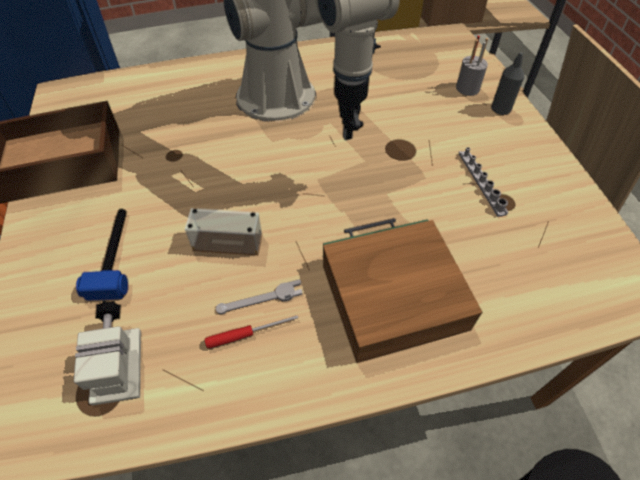

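The drawer front sits against the unit in both views; the box and tools are in place. I'll check the numbers: handle position, box plate height and tilt.

Run:
```python
from h import *
np.set_printoptions(precision=1,suppress=True)
ft=grab_frame("top"); fs=grab_frame("scene")
t=lambda p:(p[0]/3+200,p[1]/3+130)
s=lambda p:(p[0]/5+290,p[1]/5+160)
print("handle top",[onz(ft,t(p),47)[:2] for p in[(152,391),(298,382)]],"sc",[onz(fs,s(p),47)[:2] for p in[(275,356),(525,300)]])
print("front outer edge top",[onz(ft,t(p),73)[:2] for p in[(72,350),(371,334)]],"unit edge",[onz(ft,t(p),85)[:2] for p in[(66,333),(371,317)]],"sc",[onz(fs,s(p),85)[:2] for p in[(165,425),(715,303)]])
C=np.array([onz(ft,t(p),86) for p in[(541,393),(728,447),(712,518),(520,460)]]);print("box",C.mean(0))
for z in (80,86,92):
  C=np.array([onz(ft,t(p),z) for p in[(541,393),(728,447),(712,518),(520,460)]]);print(z,[np.linalg.norm(C[i]-C[(i+1)%4]) for i in range(4)])
```

```text
handle top [array([601.7, 179.5]), array([607.2,  54.2])] sc [array([607.7,  55.6]), array([603.4, 180. ])]
front outer edge top [array([636.5, 242.7]), array([645.4,  -9.2])] unit edge [array([650. , 245.1]), array([658.8,  -9.5])] sc [array([660.4, -10.6]), array([653.1, 248.7])]
box [ 541.4 -216.7   86. ]
80 [np.float64(160.27326855680997), np.float64(60.04082059557789), np.float64(164.56258116309985), np.float64(58.29697856050487)]
86 [np.float64(159.49007540812337), np.float64(59.74742444938702), np.float64(163.75842781140457), np.float64(58.01210389232806)]
92 [np.float64(158.70688225943684), np.float64(59.45402830319622), np.float64(162.95427445970924), np.float64(57.72722922415146)]
```

The handle moved about 162 mm (x 442 to 605). The front meets the unit with no gap, and the push ended on a hard stop. The box stands at (541,−217), its plate at the expected size for z = 86. Handing in.

```bash
python3 -c "
from rig import job,sense
print(sense()['clock'],sense()['contact_force']); print(job.sign_off())"
```

```text
22.5 [ 0.25282105  0.95599042 -0.54024077]
the job is handed in; nothing more can be done
None
```

The punch is in the drawer, the drawer is pushed shut, and the tip box stands upside down on the bench again, let go, within about 6 mm of where it was. I handed the job in at 22.5 s; no verdict is reported.

I lifted the box, carried it over the drawer and tilted it until the punch lined up with the slot. The first two passes missed: the tip stuck on the end wall, then the punch slid past the slot. The third was slower, and the punch dropped butt first.

**Last checks**
- **Punch:** the top and scene views both showed it lying flat in the drawer before I shut it. I did not see it again after that.
- **Drawer:** pushing met a hard stop at about 24 N. The handle had moved about 162 mm, within the stated opening, and no gap shows between the front and the unit.
- **Box:** it stands on the bench and looks level, with its top plate at about the size expected for 86 mm height. I did not measure its tilt after letting go.
- **Other tools:** they look undisturbed in the pictures; I did not measure them.
- **Arm:** clear of everything, with wrist force near zero.

**What disagreed**
- The box turned about 0.06 rad in the pads during the shaking. I measured that and allowed for it when setting the box down.
- The wrist force did not change clearly when the box touched the bench, so I judged the set-down by height and picture instead.

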